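# Check in the returned microphone packs

## Task

Check in the returned radio-microphone packs on the black pad: take the hand scanner from its cradle and read the barcode on every pack there, aiming at each label and holding steady for a moment, in the channel order red, yellow, green, blue (some colours may be missing). Put the scanner back in its cradle the way it sat, and set all the packs flat and side by side on the drawer's floor, labels up, without dropping anything; then slide the drawer gently fully shut. Leave the remote control and the can where they are.

Things in the scene. Friction and masses are not known exactly. Their poses are not given: they have to be found in the camera images.
- red_pack: Returned red radio-microphone pack, loose, lying flat, label up; may be absent. Red block 72 mm long (its x) x 50 wide (y) x 24 high, 110 g, black antenna stub 10 mm thick, 14 mm long on its +x end. White 46 x 30 mm barcode label in the middle of its top. Origin: centre of the block's underside, z up. Grip it across the 50 mm width.
- red_label (a point): Middle of the barcode label on the red pack's top face, 24 mm above its underside. The row of bars runs along the pack's x.
- yellow_pack: Returned yellow radio-microphone pack, loose, lying flat, label up; may be absent. Yellow block 72 mm long (its x) x 50 wide (y) x 24 high, 110 g, black antenna stub 10 mm thick, 14 mm long on its +x end. White 46 x 30 mm barcode label in the middle of its top. Origin: centre of the block's underside, z up. Grip it across the 50 mm width.
- yellow_label (a point): Middle of the barcode label on the yellow pack's top face, 24 mm above its underside. The row of bars runs along the pack's x.
- green_pack: Returned green radio-microphone pack, loose, lying flat, label up; may be absent. Green block 72 mm long (its x) x 50 wide (y) x 24 high, 110 g, black antenna stub 10 mm thick, 14 mm long on its +x end. White 46 x 30 mm barcode label in the middle of its top. Origin: centre of the block's underside, z up. Grip it across the 50 mm width.
- green_label (a point): Middle of the barcode label on the green pack's top face, 24 mm above its underside. The row of bars runs along the pack's x.
- blue_pack: Returned blue radio-microphone pack, loose, lying flat, label up; may be absent. Blue block 72 mm long (its x) x 50 wide (y) x 24 high, 110 g, black antenna stub 10 mm thick, 14 mm long on its +x end. White 46 x 30 mm barcode label in the middle of its top. Origin: centre of the block's underside, z up. Grip it across the 50 mm width.
- blue_label (a point): Middle of the barcode label on the blue pack's top face, 24 mm above its underside. The row of bars runs along the pack's x.
- scanner: Loose barcode scanner, in its cradle at the start: level white body 120 mm long (x) x 32 wide (y) x 26 high, 180 g, with an orange head 44 mm wide bent 55 degrees down at its +x end, reaching x = +102 mm and 21 mm below the body. Origin: centre of the body's underside, z up. Grip the body from above across its 32 mm, near x = +5 mm (centre of mass near +12 mm).
- scan_window (a point): Scanner's window at (89.3, 0, -12.5) mm in its frame. z is the beam, forward and down: (0.574, 0, -0.819) in the scanner's frame; y is the scanner's y. No trigger, no signal: it reads a label when aimed within 14 mm of its middle from 40 to 120 mm, under 50 degrees off square to it, scanner's y along the row of bars within 25 degrees, and held so 0.6 s.
- cradle: Fixed scanner cradle: black base 200 x 70 x 10 mm (x = -70 to +130 mm) with two grey saddles, each 16 mm long, at x = -44 and +38 mm: a 36 mm wide seat between cheeks that lean outward, 67 mm high. Open between the saddles for the fingers. Origin: underside, below the seat's middle; x points the way the scanner's head points.
- cradle_seat (a point): Where the scanner's origin belongs when it sits in the cradle, 50 mm above the cradle's underside, scanner x along cradle x.
- unit_drawer0 (a joint): How far the white-fronted drawer of the fixed grey drawer unit (280 mm deep, 440 mm wide, 90 mm high) is open, in m: 0 fully shut, 0.197 fully out; it starts 0.17 or more open. It slides out towards the robot, with about 1 N of friction, and stays where it is left.
- drawer_floor (a point): Middle of the front edge of the drawer's inner floor, against the drawer front (moves with it), 22 mm above the table. x runs into the drawer, towards the unit, the way it shuts; y along the front, z up. The floor spans x = 0 to 235 mm, y = -199 to +199 mm; walls 46 mm, front panel about 54 mm high above it. With the drawer open by q, the unit's front edge lies at x = q - 6 mm.
- unit_drawer0_handle (a point): Middle of the drawer's dark steel bar handle (120 mm long along y, 11 mm thick), 35 mm in front of the drawer's front face, about 52 mm above the table.
- remote: Bystander: loose black remote control, 45 x 150 x 16 mm, lying flat (long side along its y). Origin: centre of its underside.
- cleaner_can: Bystander: blue upright can, 60 mm across, 100 mm high. Origin: centre of its underside.
Mind the look-alikes: they are no part of the job. What is shaped like the scanner but purple is not meant.

How it is judged:
By the outcome, as a careful person would: the job done as asked, in the order asked, and still so for the second after the job is handed in, with the robot touching nothing.
Of red_pack, yellow_pack, green_pack, blue_pack only 3 to 4 are there at a start; the rules pass over those that are not, and their reading is None.
At some moment in a run one of red_pack, yellow_pack, green_pack, blue_pack may be knocked a few centimetres aside while the robot is not near it.
It also fails if it takes over 210 s, if anything falls off the work surface, if the arm or the gripper's body presses on something with over 40 N, if the wrist force passes 120 N, or if a joint passes its speed limit or range.

## Robot

A 7-joint arm with a two-finger parallel gripper is mounted at the origin on the work surface. World frame = base frame: x ahead of the robot, y to its left, z up, the work surface at z = 0. Lengths are in m, angles in rad, forces in N, time in s.
With the tool pointing down it reaches from about 0.4 to 0.925 m from the base axis. Payload 5.6 kg.
Tool frame: the origin (TCP) lies at the very end of the fingers, on their centre line; the grasp point (between the pads) lies 19 mm behind it; x points along the fingers, y is the direction in which the jaws open and shut, and the axes are right-handed (so a half turn about x gives the same grasp; the last joint's range is limited). The gripper opens to 85 mm and grips with 20 to 120 N. Pads are 22 mm wide; open, the fingers measure 114 mm over their backs; the gripper's body (76 mm by 85 mm) begins 54 mm behind the grasp point. The pads swing forward as they close: fully open they stand 13 mm farther back than shut.
Start: joints at [-1.302, 0.468, -0.012, 1.603, 0.006, 1.071, -0.056], TCP at [0.199, 0.619, 0.231] pointing down, gripper open.
Joint ranges: [-2.53, 2.53], [-0.31, 2.02], [-1.57, 1.55], [0.28, 2.44], [-1.29, 4.43], [0.15, 1.84], [-2.92, 2.92]. Speed limits (rad/s): [2.57, 2.57, 3.14, 3.14, 3.14, 3.14, 3.14].

## Interface

Orientations are given as [roll, pitch, yaw] about the fixed x, y, z axes, in that order (R = Rz(yaw) Ry(pitch) Rx(roll)).
In Python, from bench import sensors, vision, job, spot_in, pinpoint gives the robot as it stands.
- The arm moves only by the tool servo_tool, never from a script. Its argument "commands" is a list of rows, each an object with "xyz": the shift along the tool's x, y, z as a fraction of full scale, a list of three; "rotation": the turn, a rotation vector about the tool's x, y, z as a fraction of full scale, a list of three; "grip": the finger opening in mm, from 0 to 85.4. A call has 1 to 20 rows; each row is the pose to reach, as a shift and turn from the pose commanded when the call began, along the tool's axes at that moment; what a row does not reach only later rows make up. Full scale, the value 1, is 0.3 m for a shift and 60 degrees for a turn. A row lasts 1/12 s, in which the tool goes at most 41.7 mm and 7.16 degrees, less where a joint would pass 70% of its speed; a pose out of reach is approached as far as the arm can. A call with a number of a shift or a turn outside -1 to 1 is refused whole. A call with a gripper value outside its range is refused whole. The fingers move at their own pace and stop on an object; "squeeze" is the grip in N (left out, the last holds). Time passes only in rows, so rows that repeat a pose let the fingers close. It gives the time, the measured TCP pose, the force and the opening at its end, in the units of the state.
- sensors.sense(): the state, without advancing time (a new reading comes with each control period).
- vision.capture(name): name is "scene" or "top"; returns (picture, depth): 480x640x3 uint8, red, green, blue; 480x640 float32, m along the optical axis (not along the pixel's ray), 0 where there is no reading.
- vision.camera_params(name): a dict with "vertical_fov" (degrees; the focal length in pixels is half the picture's height over the tangent of half this angle, whatever the lens; pixels are square), "cx", "cy" (the principal point, pixels), "k1" (the pictures are not rectified: a ray, as slopes to the right and down, at radius r is drawn at 1 + k1 r^2 times it, then the intrinsics apply), "origin" and "attitude" of the camera in the world. Camera axes: x right, y down, z forward; pixel columns grow to the right and rows downward; lengths in m; the calibration is good to about 2 mm. A picture is of the moment at which its call begins. camera_params takes no time and is no camera call.
- job.job_done(): hands the job in, once; it reports no verdict.
Trained networks look in the newest picture that a camera, given by its name, has taken for a name from the list of things; names that differ only in an ending like _2 or _b are one class to them, and where a whole thing is asked for, a point or a joint stands for the part that bears it (a point fixed in the world has none). Each returns a list of dicts, best first, with "confidence" (0 to 1); they miss things now and then, are a little off and sometimes report something else, mostly with a low value. They report only what shows in the picture. A call takes as long as a camera call. They do not tell look-alikes from the thing itself.
- spot_in(camera, target): "position" ([column, row] in pixels, amid what is visible of it).
- pinpoint(camera, target): "position" ([column, row] in pixels: a listed point, or the origin of a listed thing).
The state is a dict: "time_s": time; "joint_positions": joint angles; "dq": joint speeds; "joint_torque": joint torques, N m; "position": TCP position; "ee_rot": TCP orientation; "force": force on the tool from outside, world axes, zero at the start; "moment": the same for the moment, N m; "width": finger opening in m.
Only numpy, scipy, OpenCV 4.12 (cv2) and the standard library are available. Lean on these libraries where they do the work, as an engineer would, in place of code of your own. Each camera call takes 0.05 s, during which the arm holds its last target. There are 200 camera calls.

## Working session

There is one attempt and no reset: what is moved stays moved. The work goes in short steps, Python scripts to look and compute and a tool call to move; the robot and the scene stay as the last step left them, time stands still between calls to the robot, and variables do not carry over. Pictures are saved under pics/ and viewed, about 12 in all and at most 16, crops included, and the job is handed in when it is done.

Besides the shell and the picture viewer there is one more tool, called after "Emit:" by a JSON object that holds its "name" and its "arguments". servo_tool: Moves the arm, as the interface text tells. Its arguments: {"type":"object","properties":{"commands":{"type":"array","items":{"type":"object","properties":{"xyz":{"type":"array","items":{"type":"number","minimum":-1,"maximum":1}},"rotation":{"type":"array","items":{"type":"number","minimum":-1,"maximum":1}},"grip":{"type":"number"}}}},"squeeze":{"type":"number"}},"required":["commands"]}

```bash
ls; mkdir -p pics; cat > h.py <<'E'
import numpy as np, cv2
from scipy.spatial.transform import Rotation as R
from bench import sensors, vision, job, spot_in, pinpoint
def cam(n):
    p=vision.camera_params(n); f=240/np.tan(np.radians(p["vertical_fov"])/2)
    A=np.array(p["attitude"],float)
    Rm=A if A.shape==(3,3) else R.from_euler('xyz',A).as_matrix()
    return p,f,Rm,np.array(p["origin"])
def ray(n,px):
    p,f,Rm,o=cam(n)
    K=np.array([[f,0,p["cx"]],[0,f,p["cy"]],[0,0,1]]);
    s=cv2.undistortPoints(np.array([[px]],float),K,np.array([p["k1"],0,0,0,0.]))[0,0]
    return o,Rm@np.array([s[0],s[1],1])
def at_z(n,px,z):
    o,d=ray(n,px); return o+d*(z-o[2])/d[2]
def cloud(n,depth):
    p,f,Rm,o=cam(n)
    K=np.array([[f,0,p["cx"]],[0,f,p["cy"]],[0,0,1]])
    v,u=np.mgrid[:480,:640]
    s=cv2.undistortPoints(np.stack([u,v],-1).reshape(-1,1,2).astype(float),K,np.array([p["k1"],0,0,0,0.]))[:,0]
    d=depth.reshape(-1,1)
    return (o+(np.c_[s,np.ones(len(s))]*d)@Rm.T).reshape(480,640,3)
def proj(n,P):
    p,f,Rm,o=cam(n); q=(np.array(P)-o)@Rm; s=q[:2]/q[2]; s=s*(1+p["k1"]*(s@s))
    return s*f+[p["cx"],p["cy"]]
E
python3 - <<'E'
from h import *
for n in("scene","top"):
    im,d=vision.capture(n); cv2.imwrite(f"pics/{n}0.png",im[...,::-1]); np.save(n+"_d.npy",d); print(vision.camera_params(n))
    for t in["red_label","yellow_label","green_label","blue_label","scanner","scan_window","cradle","cradle_seat","drawer_floor","unit_drawer0_handle","remote","cleaner_can","red_pack"]:
        r=pinpoint(n,t); print(t,[(np.round(x["position"],1).tolist(),round(x["confidence"],2)) for x in r[:3]])
s=sensors.sense(); print(s)
E
```

```text
pics
{'vertical_fov': 47.82239551061224, 'cx': 329.6029759738035, 'cy': 236.36170347999996, 'k1': -0.028912157293830953, 'origin': array([1.26724541, 0.57437327, 0.758087  ]), 'attitude': array([-2.17102385, -0.01773812,  2.3944389 ])}
red_label [([334.6, 229.1], 0.83)]
yellow_label [([375.4, 270.4], 0.71), ([514.7, 315.2], 0.25)]
green_label [([379.3, 259.3], 0.93), ([530.1, 291.7], 0.61), ([292.2, 212.7], 0.32)]
blue_label [([280.7, 255.4], 0.96)]
scanner [([290.7, 191.2], 0.91), ([250.8, 169.7], 0.74)]
scan_window [([258.3, 207.4], 0.9), ([275.4, 179.5], 0.76), ([377.7, 272.2], 0.19)]
cradle [([291.7, 210.3], 0.72)]
cradle_seat [([292.8, 195.4], 0.93), ([280.9, 254.8], 0.65)]
drawer_floor [([514.6, 314.6], 0.93), ([391.7, 227.0], 0.22)]
unit_drawer0_handle [([533.2, 291.0], 0.6)]
remote [([393.4, 228.2], 0.97)]
cleaner_can [([328.6, 191.5], 0.72)]
red_pack [([334.2, 237.3], 0.83), ([329.9, 190.9], 0.58)]
{'vertical_fov': 45.58740033384558, 'cx': 320.99951488483174, 'cy': 225.8252016127122, 'k1': -0.12249498621345234, 'origin': array([ 0.26160735, -0.17953302,  1.47514477]), 'attit
[... 657 characters left out ...]
6], 0.94), ([343.9, 193.0], 0.15)]
{'time_s': 1.4, 'joint_positions': array([-1.30198845,  0.46751338, -0.01158008,  1.60267951,  0.00599573,
        1.07142694, -0.05631319]), 'dq': array([ 0.00117752,  0.00084354,  0.00046557, -0.00052139, -0.00208183,
       -0.00062742, -0.00245306]), 'joint_torque': array([ 1.27901321e-04, -5.32236493e+01,  2.15416850e-02, -2.51627719e+01,
        1.14518835e-02,  1.34197402e-03, -5.33620465e-06]), 'position': array([0.1994608 , 0.61864891, 0.23129016]), 'ee_rot': array([ 0.21590724,  1.57075085, -0.09600512]), 'force': array([ 0.16082018,  0.11227629, -0.9120019 ]), 'moment': array([-0.04452994, -0.01332592,  0.05563393]), 'width': 0.08572651951315954}
```

View pics/scene0.png

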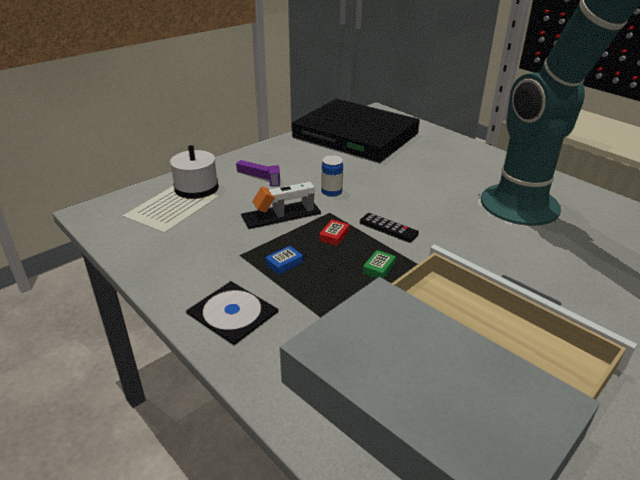

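View pics/top0.png

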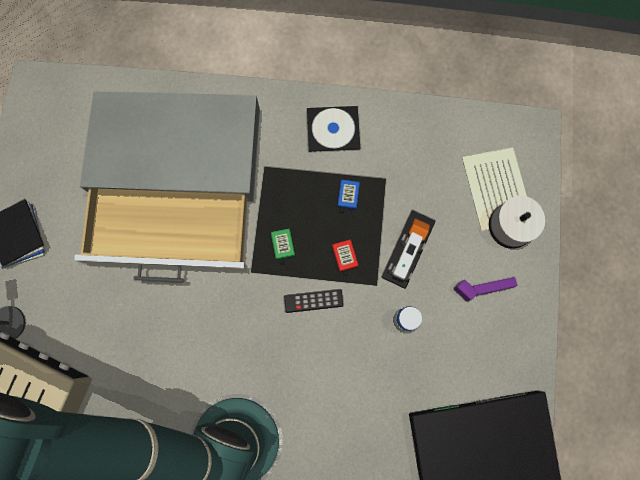

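Red, green and blue packs are present and yellow is absent. In the top view: red (345,255), green (283,243), blue (348,194), scanner in its cradle (408,252), drawer at left. Next I measure the poses.

```bash
cat >> h.py <<'E'
HUE={"red":[(0,8),(172,180)],"green":[(50,80)],"blue":[(105,125)]}
def packs(n,im=None,d=None,quiet=False,zr=(.012,.04),box=None):
    if im is None: im,d=vision.capture(n)
    C=cloud(n,d); hsv=cv2.cvtColor(im,cv2.COLOR_RGB2HSV); out={}
    for k,hs in HUE.items():
        m=np.zeros((480,640),bool)
        for a,b in hs: m|=(hsv[...,0]>=a)&(hsv[...,0]<=b)&(hsv[...,1]>130)&(hsv[...,2]>50)
        m&=(d>0)&(C[...,2]>zr[0])&(C[...,2]<zr[1])
        nl,l,st,c=cv2.connectedComponentsWithStats(cv2.morphologyEx(m.astype(np.uint8),cv2.MORPH_CLOSE,np.ones((5,5))))
        if nl<2: out[k]=None; continue
        i=1+st[1:,4].argmax(); ys,xs=np.where((l==i)&m)
        P=C[ys,xs]; P=P[P[:,2]>np.percentile(P[:,2],90)-.006]
        (c,(w,h),a)=cv2.minAreaRect((P[:,:2]*1000).astype(np.float32))
        yaw=a if w>h else a+90
        out[k]=(np.round(c,1).tolist(),round((yaw+90)%180-90,1),round(max(w,h),1),round(min(w,h),1),round(np.percentile(P[:,2],50)*1000,1),int(st[i,4]))
    return out
E
python3 - <<'E'
from h import *
ims={n:cv2.imread(f"pics/{n}0.png")[...,::-1].copy() for n in("scene","top")}; D={n:np.load(n+"_d.npy") for n in ims}
for n in ims: print(n,packs(n,ims[n],D[n]))
C=cloud("top",D["top"]); im=ims["top"]
def rect(m,name):
    nl,l,st,c=cv2.connectedComponentsWithStats(m.astype(np.uint8)); i=1+st[1:,4].argmax(); P=C[l==i]
    r=cv2.minAreaRect((P[:,:2]*1000).astype(np.float32)); print(name,np.round(r[0],1),np.round(r[1],1),round(r[2],1),"z",np.round(np.percentile(P[:,2],[5,50,95])*1000,1),cv2.boxPoints(r).round(0).tolist())
win=np.zeros((480,640),bool); win[205:295,375:445]=1
rect(win&(C[...,2]>.069)&(C[...,2]<.09),"scannerbody")
hsv=cv2.cvtColor(im,cv2.COLOR_RGB2HSV)
rect(win&(hsv[...,0]>5)&(hsv[...,0]<20)&(hsv[...,1]>150),"orange")
rect(win&(hsv[...,2]<60)&(C[...,2]<.02)&(C[...,2]>.004),"cradlebase")
w2=np.zeros((480,640),bool); w2[240:280,60:260]=1
rect(w2&(C[...,2]>.068),"front")
w3=np.zeros((480,640),bool); w3[262:290,130:190]=1
rect(w3&(C[...,2]>.03)&(C[...,2]<.066),"handle")
w4=np.zeros((480,640),bool); w4[80:205,70:265]=1
rect(w4&(C[...,2]>.08),"unit")
for n,t,px,z in[("scene","hand",[533,291],.052),("top","hand",[158.2,281.9],.052),("scene","floor",[514.6,314.6],.022),("top","floor",[160.6,260.1],.022),("scene","scan",[290.7,191.2],.05),("top","scan",[407.5,255.5],.05),("scene","win",[258.3,207.4],.0375),("top","win",[419,226.2],.0375),("scene","seat",[292.8,195.4],.05),("top","seat",[410.4,253],.05),("scene","cradle",[291.7,210.3],0),("top","cradle",[402.2,258.3],0),("scene","remote",[393,228],0),("top","remote",[313,306.7],0),("top","can",[403,315],.1)]: print(n,t,at_z(n,px,z).round(4))
E
```

```text
scene {'red': ([496.5, -222.5], 20.8, 77.9, 51.7, np.float64(22.5), 310), 'green': ([507.6, -59.6], 18.9, 80.2, 51.3, np.float64(22.8), 339), 'blue': ([660.4, -215.9], -3.6, 79.0, 53.3, np.float64(22.9), 371)}
top {'red': ([491.3, -222.7], 21.9, 73.0, 49.2, np.float64(25.4), 333), 'green': ([505.9, -61.5], 17.9, 71.6, 48.9, np.float64(25.5), 284), 'blue': ([655.3, -216.9], -1.0, 71.9, 48.8, np.float64(25.2), 286)}
scannerbody [ 515.1 -381.7] [ 43.9 148.4] 69.0 z [71.1 76.5 85.5] [[438.0, -376.0], [576.0, -429.0], [592.0, -388.0], [454.0, -335.0]]
orange [ 420.5 -310.5] [ 52.8 408.4] 57.9 z [53.4 77.9 87.3] [[234.0, -224.0], [579.0, -441.0], [607.0, -397.0], [262.0, -180.0]]
cradlebase [ 527.5 -387.7] [ 68.7 199.7] 70.4 z [ 5.8 10.6 15.4] [[422.0, -387.0], [610.0, -454.0], [633.0, -389.0], [445.0, -322.0]]
front [409.  121.7] [651.8 158.1] 77.6 z [69.2 76.8 82.3] [[262.0, -180.0], [416.0, -214.0], [556.0, 423.0], [402.0, 457.0]]
handle [391.7 241.7] [ 42.1 155.1] 3.8 z [38.7 56.  61.6] [[366.0, 318.0], [376.0, 163.0], [418.0, 166.0], [408.0, 321.0]]
unit [655.6 105.8] [863.2 449.2] 63.4 z [85.3 90.4 95.4] [[262.0, -180.0], [663.0, -381.0], [1050.0, 391.0], [648.0, 592.0]]
scene hand [0.3791 0.2452 0.052 ]
top hand [0.3697 0.2376 0.052 ]
scene floor [0.4364 0.2447 0.022 ]
top floor [0.4287 0.2488 0.022 ]
scene scan [ 0.4888 -0.3982  0.05  ]
top scan [ 0.5021 -0.3812  0.05  ]
scene win [ 0.5901 -0.4052  0.0375]
top win [ 0.5836 -0.4072  0.0375]
scene seat [ 0.4987 -0.3776  0.05  ]
top seat [ 0.5093 -0.3881  0.05  ]
scene cradle [ 0.497  -0.3859  0.    ]
top cradle [ 0.5018 -0.3749  0.    ]
scene remote [ 0.3576 -0.1501  0.    ]
top remote [ 0.353 -0.156  0.   ]
top can [ 0.3487 -0.3742  0.1   ]
```

```bash
cat >> h.py <<'E'
def cmd(pos,Rt,s=None):
    "shift/turn fractions from the current pose to world pos (m) and rotation Rt"
    s=s or sensors.sense(); R0=R.from_euler('xyz',s["ee_rot"])
    return (R0.inv().apply(np.array(pos)-s["position"])/.3).round(3).tolist(), ((R0.inv()*Rt).as_rotvec()/np.radians(60)).round(3).tolist()
def down(yaw): # tool x down, tool y at heading yaw (deg)
    y=np.array([np.cos(np.radians(yaw)),np.sin(np.radians(yaw)),0]); x=np.array([0,0,-1.]); return R.from_matrix(np.c_[x,y,np.cross(x,y)])
E
python3 - <<'E'
from h import *
im=cv2.imread("pics/top0.png")[...,::-1].copy(); d=np.load("top_d.npy"); C=cloud("top",d); hsv=cv2.cvtColor(im,cv2.COLOR_RGB2HSV)
def rect(m,name):
    m=m&(d>0)
    nl,l,st,c=cv2.connectedComponentsWithStats(m.astype(np.uint8)); i=1+st[1:,4].argmax(); P=C[(l==i)]
    r=cv2.minAreaRect((P[:,:2]*1000).astype(np.float32)); print(name,np.round(r[0],1),np.round(r[1],1),round(r[2],1),"z",np.round(np.percentile(P[:,2],[5,50,95])*1000,1),cv2.boxPoints(r).round(0).tolist())
def w(a,b,c,e):
    m=np.zeros((480,640),bool); m[a:b,c:e]=1; return m
W=w(205,295,375,445)
rect(W&(hsv[...,2]>170)&(hsv[...,1]<50)&(C[...,2]>.068),"white")
rect(W&(hsv[...,0]>5)&(hsv[...,0]<20)&(hsv[...,1]>150),"orange")
rect(w(240,280,60,260)&(C[...,2]>.07)&(hsv[...,1]<40),"front")
rect(w(80,205,70,265)&(C[...,2]>.08),"unit")
R0=R.from_euler('xyz',sensors.sense()["ee_rot"]); print(R0.as_matrix().round(3))
E
```

```text
white [ 499.7 -378.3] [ 30.9 116. ] 70.7 z [71.  75.7 81. ] [[440.0, -374.0], [549.0, -412.0], [560.0, -383.0], [450.0, -345.0]]
orange [ 571.5 -407.3] [51.8 49.7] 69.9 z [53.4 77.9 87.2] [[539.0, -423.0], [586.0, -440.0], [604.0, -392.0], [557.0, -374.0]]
front [419.2 239.6] [ 16.2 432.9] 3.7 z [72.5 77.5 82.5] [[397.0, 455.0], [425.0, 23.0], [441.0, 24.0], [413.0, 456.0]]
unit [731.8 261.3] [270.2 445.1] 3.9 z [85.3 90.4 95.3] [[582.0, 474.0], [612.0, 30.0], [882.0, 48.0], [852.0, 493.0]]
[[ 0.     0.307  0.952]
 [-0.     0.952 -0.307]
 [-1.     0.     0.   ]]
```

Emit:
{"name": "servo_tool", "arguments": {"commands": [{"xyz": [0, -0.537, 0.944]}, {"xyz": [0, -0.537, 0.944]}, {"xyz": [0, -0.537, 0.944]}, {"xyz": [0, -0.537, 0.944]}, {"xyz": [0, -0.537, 0.944]}, {"xyz": [0, -0.537, 0.944]}, {"xyz": [0, -0.537, 0.944]}, {"xyz": [0, -0.537, 0.944]}, {"xyz": [0, -0.537, 0.944]}, {"xyz": [0, -0.537, 0.944]}, {"xyz": [0, -0.537, 0.944]}, {"xyz": [0, -0.537, 0.944]}]}}

```text
invalid input at $.commands[0]: expected keys xyz, rotation, grip
```

Emit:
{"name": "servo_tool", "arguments": {"commands": [{"xyz": [0, -0.807, 0.54]}, {"xyz": [0, -0.807, 0.54]}, {"xyz": [0, -0.807, 0.54]}, {"xyz": [0, -0.807, 0.54]}, {"xyz": [0, -0.807, 0.54]}, {"xyz": [0, -0.807, 0.54]}, {"xyz": [0, -0.807, 0.54]}, {"xyz": [0, -0.807, 0.54]}, {"xyz": [0, -0.807, 0.54]}, {"xyz": [0, -0.807, 0.54]}, {"xyz": [0, -0.807, 0.54]}]}}

```text
invalid input at $.commands[0]: expected keys xyz, rotation, grip
```

Emit:
{"name": "servo_tool", "arguments": {"commands": [{"xyz": [0, -0.82, 0.282]}, {"xyz": [0, -0.82, 0.282]}, {"xyz": [0, -0.82, 0.282]}, {"xyz": [0, -0.82, 0.282]}, {"xyz": [0, -0.82, 0.282]}, {"xyz": [0, -0.82, 0.282]}, {"xyz": [0, -0.82, 0.282]}, {"xyz": [0, -0.82, 0.282]}, {"xyz": [0, -0.82, 0.282]}, {"xyz": [0, -0.82, 0.282]}]}}

```text
invalid input at $.commands[0]: expected keys xyz, rotation, grip
```

Emit:
{"name": "servo_tool", "arguments": {"commands": [{"xyz": [0, -0.698, 0.225]}, {"xyz": [0, -0.698, 0.225]}, {"xyz": [0, -0.698, 0.225]}, {"xyz": [0, -0.698, 0.225]}, {"xyz": [0, -0.698, 0.225]}, {"xyz": [0, -0.698, 0.225]}, {"xyz": [0, -0.698, 0.225]}, {"xyz": [0, -0.698, 0.225]}, {"xyz": [0, -0.698, 0.225]}, {"xyz": [0, -0.698, 0.225]}]}}

```text
invalid input at $.commands[0]: expected keys xyz, rotation, grip
```

```bash
python3 - <<'E'
from h import *
s=sensors.sense(); print(s["time_s"],s["position"].round(4),s["joint_positions"].round(2),s["force"].round(1))
print(cmd([.5042,-.3797,.12],down(70.5)),cmd([.5042,-.3797,.043],down(70.5)))
E
```

```text
1.4 [0.1995 0.6186 0.2313] [-1.3   0.47 -0.01  1.6   0.01  1.07 -0.06] [ 0.2  0.1 -0.9]
([0.371, -2.856, 1.988], [0.027, 0.0, -0.0]) ([0.628, -2.856, 1.988], [0.027, 0.0, -0.0])
```

Emit:
{"name": "servo_tool", "arguments": {"commands": [{"xyz": [0, -0.537, 0.944], "rotation": [0, 0, 0], "grip": 85}, {"xyz": [0, -0.537, 0.944], "rotation": [0, 0, 0], "grip": 85}, {"xyz": [0, -0.537, 0.944], "rotation": [0, 0, 0], "grip": 85}, {"xyz": [0, -0.537, 0.944], "rotation": [0, 0, 0], "grip": 85}, {"xyz": [0, -0.537, 0.944], "rotation": [0, 0, 0], "grip": 85}, {"xyz": [0, -0.537, 0.944], "rotation": [0, 0, 0], "grip": 85}, {"xyz": [0, -0.537, 0.944], "rotation": [0, 0, 0], "grip": 85}, {"xyz": [0, -0.537, 0.944], "rotation": [0, 0, 0], "grip": 85}, {"xyz": [0, -0.537, 0.944], "rotation": [0, 0, 0], "grip": 85}, {"xyz": [0, -0.537, 0.944], "rotation": [0, 0, 0], "grip": 85}, {"xyz": [0, -0.537, 0.944], "rotation": [0, 0, 0], "grip": 85}, {"xyz": [0, -0.537, 0.944], "rotation": [0, 0, 0], "grip": 85}]}}

```text
time_s: 2.4
position: [0.4184, 0.3797, 0.2313]
ee_rot: [2.606, 1.57, 2.297]
force: [0.1, 0.0, 0.6]
width: 0.0854
```

Emit:
{"name": "servo_tool", "arguments": {"commands": [{"xyz": [0, -0.807, 0.54], "rotation": [0, 0, 0], "grip": 85}, {"xyz": [0, -0.807, 0.54], "rotation": [0, 0, 0], "grip": 85}, {"xyz": [0, -0.807, 0.54], "rotation": [0, 0, 0], "grip": 85}, {"xyz": [0, -0.807, 0.54], "rotation": [0, 0, 0], "grip": 85}, {"xyz": [0, -0.807, 0.54], "rotation": [0, 0, 0], "grip": 85}, {"xyz": [0, -0.807, 0.54], "rotation": [0, 0, 0], "grip": 85}, {"xyz": [0, -0.807, 0.54], "rotation": [0, 0, 0], "grip": 85}, {"xyz": [0, -0.807, 0.54], "rotation": [0, 0, 0], "grip": 85}, {"xyz": [0, -0.807, 0.54], "rotation": [0, 0, 0], "grip": 85}, {"xyz": [0, -0.807, 0.54], "rotation": [0, 0, 0], "grip": 85}, {"xyz": [0, -0.807, 0.54], "rotation": [0, 0, 0], "grip": 85}]}}

```text
time_s: 3.32
position: [0.4989, 0.1007, 0.2312]
ee_rot: [2.282, 1.57, 1.974]
force: [-0.1, -0.2, 0.2]
width: 0.0854
```

Emit:
{"name": "servo_tool", "arguments": {"commands": [{"xyz": [0, -0.82, 0.282], "rotation": [0, 0, 0], "grip": 85}, {"xyz": [0, -0.82, 0.282], "rotation": [0, 0, 0], "grip": 85}, {"xyz": [0, -0.82, 0.282], "rotation": [0, 0, 0], "grip": 85}, {"xyz": [0, -0.82, 0.282], "rotation": [0, 0, 0], "grip": 85}, {"xyz": [0, -0.82, 0.282], "rotation": [0, 0, 0], "grip": 85}, {"xyz": [0, -0.82, 0.282], "rotation": [0, 0, 0], "grip": 85}, {"xyz": [0, -0.82, 0.282], "rotation": [0, 0, 0], "grip": 85}, {"xyz": [0, -0.82, 0.282], "rotation": [0, 0, 0], "grip": 85}, {"xyz": [0, -0.82, 0.282], "rotation": [0, 0, 0], "grip": 85}]}}

```text
time_s: 4.07
position: [0.5048, -0.1602, 0.231]
ee_rot: [2.404, 1.57, 2.094]
force: [0.9, 0.7, -0.9]
width: 0.0847
```

```bash
python3 - <<'E'
from h import *
s=sensors.sense(); print(s["time_s"],s["position"].round(4),s["joint_positions"].round(2),s["force"].round(1))
print(cmd([.5042,-.3797,.23],down(70.5)),cmd([.5042,-.3797,.12],down(70.5)),cmd([.5042,-.3797,.043],down(70.5)))
E
```

```text
4.0667 [ 0.5048 -0.1602  0.231 ] [-0.09  0.27  0.4   1.92 -0.13  0.98  1.63] [ 0.9  0.7 -0.9]
([0.003, -0.697, 0.221], [0.029, -0.001, -0.001]) ([0.369, -0.698, 0.222], [0.029, -0.001, -0.001]) ([0.626, -0.698, 0.222], [0.029, -0.001, -0.001])
```

Emit:
{"name": "servo_tool", "arguments": {"commands": [{"xyz": [0.0, -0.35, 0.11], "rotation": [0.029, 0, 0], "grip": 70}, {"xyz": [0.0, -0.698, 0.222], "rotation": [0.029, 0, 0], "grip": 70}, {"xyz": [0.0, -0.698, 0.222], "rotation": [0.029, 0, 0], "grip": 70}, {"xyz": [0.0, -0.698, 0.222], "rotation": [0.029, 0, 0], "grip": 70}, {"xyz": [0.0, -0.698, 0.222], "rotation": [0.029, 0, 0], "grip": 70}, {"xyz": [0.0, -0.698, 0.222], "rotation": [0.029, 0, 0], "grip": 70}, {"xyz": [0.3, -0.698, 0.222], "rotation": [0.029, 0, 0], "grip": 70}, {"xyz": [0.369, -0.698, 0.222], "rotation": [0.029, 0, 0], "grip": 70}, {"xyz": [0.369, -0.698, 0.222], "rotation": [0.029, 0, 0], "grip": 70}, {"xyz": [0.369, -0.698, 0.222], "rotation": [0.029, 0, 0], "grip": 70}]}}

```text
time_s: 4.9
position: [0.5021, -0.3751, 0.114]
ee_rot: [2.761, 1.558, 2.423]
force: [-0.3, 0.2, -1.7]
width: 0.07
```

```bash
python3 - <<'E'
from h import *
s=sensors.sense(); print(s["time_s"],s["position"].round(4),s["joint_positions"].round(2),s["force"].round(1))
print(cmd([.5042,-.3797,.043],down(70.5)))
im,d=vision.capture("scene"); cv2.imwrite("pics/s1.png",cv2.resize(im[120:260,200:400,::-1],None,fx=3.5,fy=3.5))
E
```

```text
4.9 [ 0.5021 -0.3751  0.114 ] [ 0.29  0.59  0.42  1.76 -0.3   0.86  2.07] [-0.3  0.2 -1.7]
([0.236, -0.013, 0.014], [0.003, -0.011, -0.004])
```

View pics/s1.png

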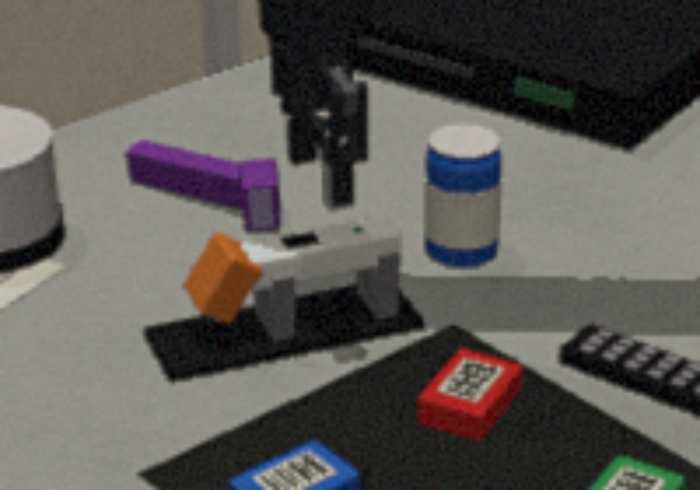

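The gripper is above the scanner body (about (335,200) in the crop) and the scanner is between the two saddles. I let the arm settle, then descend.

Emit:
{"name": "servo_tool", "arguments": {"commands": [{"xyz": [0, 0, 0], "rotation": [0, 0, 0], "grip": 70}, {"xyz": [0, 0, 0], "rotation": [0, 0, 0], "grip": 70}, {"xyz": [0, 0, 0], "rotation": [0, 0, 0], "grip": 70}]}}

```text
time_s: 5.2
position: [0.5054, -0.3818, 0.1232]
ee_rot: [-0.121, 1.566, -0.463]
force: [0.1, -0.7, 0.1]
width: 0.0701
```

```bash
python3 - <<'E'
from h import *
s=sensors.sense(); print(s["time_s"],s["position"].round(4),s["joint_positions"].round(2),s["force"].round(1))
print(cmd([.5042,-.3797,.043],down(70.5)))
E
```

```text
5.2 [ 0.5054 -0.3818  0.1232] [ 0.29  0.58  0.42  1.75 -0.3   0.86  2.07] [ 0.1 -0.7  0.1]
([0.267, 0.005, -0.007], [-0.001, 0.004, 0.001])
```

Emit:
{"name": "servo_tool", "arguments": {"commands": [{"xyz": [0.06, 0, 0], "rotation": [0, 0, 0], "grip": 60}, {"xyz": [0.12, 0, 0], "rotation": [0, 0, 0], "grip": 60}, {"xyz": [0.18, 0, 0], "rotation": [0, 0, 0], "grip": 60}, {"xyz": [0.22, 0, 0], "rotation": [0, 0, 0], "grip": 60}, {"xyz": [0.245, 0, 0], "rotation": [0, 0, 0], "grip": 60}, {"xyz": [0.257, 0, 0], "rotation": [0, 0, 0], "grip": 60}, {"xyz": [0.257, 0, 0], "rotation": [0, 0, 0], "grip": 60}, {"xyz": [0.257, 0, 0], "rotation": [0, 0, 0], "grip": 60}, {"xyz": [0.257, 0, 0], "rotation": [0, 0, 0], "grip": 60}]}}

```text
time_s: 5.95
position: [0.5042, -0.382, 0.0445]
ee_rot: [-0.211, 1.569, -0.553]
force: [-0.1, -0.7, -0.3]
width: 0.0598
```

Emit:
{"name": "servo_tool", "arguments": {"commands": [{"xyz": [0, 0, 0], "rotation": [0, 0, 0], "grip": 45}, {"xyz": [0, 0, 0], "rotation": [0, 0, 0], "grip": 38}, {"xyz": [0, 0, 0], "rotation": [0, 0, 0], "grip": 30}, {"xyz": [0, 0, 0], "rotation": [0, 0, 0], "grip": 20}, {"xyz": [0, 0, 0], "rotation": [0, 0, 0], "grip": 20}, {"xyz": [0, 0, 0], "rotation": [0, 0, 0], "grip": 20}, {"xyz": [0, 0, 0], "rotation": [0, 0, 0], "grip": 20}, {"xyz": [0, 0, 0], "rotation": [0, 0, 0], "grip": 20}, {"xyz": [0, 0, 0], "rotation": [0, 0, 0], "grip": 20}], "squeeze": 50}}

```text
time_s: 6.7
position: [0.504, -0.3818, 0.0442]
ee_rot: [-0.035, 1.57, -0.378]
force: [-0.1, 0.6, 5.7]
width: 0.0315
```

```bash
python3 - <<'E'
from h import *
s=sensors.sense(); print(s["time_s"],s["position"].round(4),s["joint_positions"].round(2),s["force"].round(1),s["width"],R.from_euler('xyz',s["ee_rot"]).as_matrix().round(3).tolist())
E
```

```text
6.7 [ 0.504  -0.3818  0.0442] [ 0.32  0.69  0.37  1.78 -0.36  0.73  2.11] [-0.1  0.6  5.7] 0.031475604118502615 [[0.001, 0.336, 0.942], [-0.0, 0.942, -0.336], [-1.0, -0.0, 0.001]]
```

Emit:
{"name": "servo_tool", "arguments": {"commands": [{"xyz": [-0.03, 0, 0], "rotation": [0, 0, 0], "grip": 20}, {"xyz": [-0.08, 0, 0], "rotation": [0, 0, 0], "grip": 20}, {"xyz": [-0.16, 0, 0], "rotation": [0, 0, 0], "grip": 20}, {"xyz": [-0.24, 0, 0], "rotation": [0, 0, 0], "grip": 20}, {"xyz": [-0.3, 0, 0], "rotation": [0, 0, 0], "grip": 20}, {"xyz": [-0.333, 0, 0], "rotation": [0, 0, 0], "grip": 20}, {"xyz": [-0.333, 0, 0], "rotation": [0, 0, 0], "grip": 20}, {"xyz": [-0.333, 0, 0], "rotation": [0, 0, 0], "grip": 20}]}}

```text
time_s: 7.37
position: [0.5037, -0.3813, 0.1437]
ee_rot: [0.336, 1.57, -0.006]
force: [-0.8, 0.1, -2.8]
width: 0.0312
```

```bash
python3 - <<'E'
from h import *
s=sensors.sense(); print(s["time_s"],s["position"].round(4),s["force"].round(1),s["width"])
im,d=vision.capture("top"); print(packs("top",im,d)); im2,d2=vision.capture("scene"); print(packs("scene",im2,d2)); cv2.imwrite("pics/s2.png",cv2.resize(im2[100:300,180:420,::-1],None,fx=3,fy=3))
L=np.array([.4935,-.2226]);a=np.radians(-68.5);h=np.array([np.cos(a),np.sin(a)]); p=[*(L-.13*h),.096]; print(p,cmd(p,down(21.5)))
E
```

```text
7.3667 [ 0.5037 -0.3813  0.1437] [-0.8  0.1 -2.8] 0.031240768093483157
{'red': ([509.4, -215.2], -59.6, 51.8, 36.0, np.float64(25.6), 158), 'green': ([505.9, -61.4], 18.1, 72.0, 48.8, np.float64(24.5), 281), 'blue': ([656.1, -216.6], -1.8, 72.8, 49.3, np.float64(24.9), 287)}
{'red': ([495.2, -222.3], 21.7, 84.2, 50.6, np.float64(22.6), 307), 'green': ([510.7, -58.6], 17.3, 75.3, 50.9, np.float64(22.7), 330), 'blue': ([660.5, -216.4], -1.9, 73.5, 54.1, np.float64(22.6), 367)}
[np.float64(0.44585484052584134), np.float64(-0.1016457161623368), 0.096] ([0.155, 0.813, -0.491], [0.815, -0.002, 0.0])
```

View pics/s2.png

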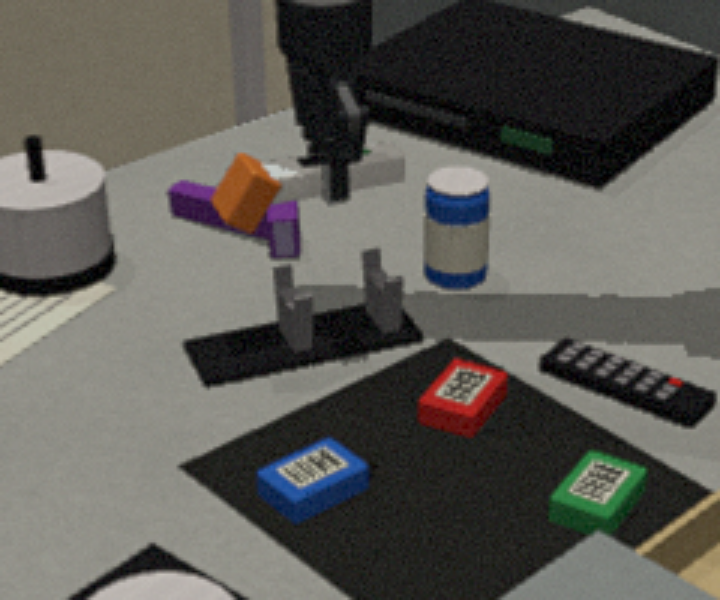

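The scanner hangs level in the gripper, clear of the cradle at (290,310) in the crop. All three packs are undisturbed: red (465,390), blue (310,480), green (600,490). Next I read red.

Emit:
{"name": "servo_tool", "arguments": {"commands": [{"xyz": [0, 0.11, -0.06], "rotation": [0.1, 0, 0], "grip": 20}, {"xyz": [0, 0.22, -0.13], "rotation": [0.2, 0, 0], "grip": 20}, {"xyz": [0, 0.32, -0.19], "rotation": [0.31, 0, 0], "grip": 20}, {"xyz": [0, 0.43, -0.26], "rotation": [0.41, 0, 0], "grip": 20}, {"xyz": [0.03, 0.54, -0.32], "rotation": [0.52, 0, 0], "grip": 20}, {"xyz": [0.06, 0.64, -0.38], "rotation": [0.62, 0, 0], "grip": 20}, {"xyz": [0.1, 0.74, -0.44], "rotation": [0.72, 0, 0], "grip": 20}, {"xyz": [0.14, 0.79, -0.48], "rotation": [0.79, 0, 0], "grip": 20}, {"xyz": [0.155, 0.813, -0.491], "rotation": [0.815, 0, 0], "grip": 20}, {"xyz": [0.155, 0.813, -0.491], "rotation": [0.815, 0, 0], "grip": 20}, {"xyz": [0.155, 0.813, -0.491], "rotation": [0.815, 0, 0], "grip": 20}, {"xyz": [0.155, 0.813, -0.491], "rotation": [0.815, 0, 0], "grip": 20}, {"xyz": [0.155, 0.813, -0.491], "rotation": [0.815, 0, 0], "grip": 20}]}}

```text
time_s: 8.55
position: [0.4471, -0.1037, 0.0972]
ee_rot: [0.546, 1.57, -0.651]
force: [-0.4, -0.1, -1.6]
width: 0.0316
```

```bash
cat >> h.py <<'E'
def aim(s,off=.0053):
    "where the beam hits z=.024, and distance"
    Rt=R.from_euler('xyz',s["ee_rot"]).as_matrix(); x=Rt[:,2]; z=-Rt[:,0]; o=s["position"]-off*x+.0058*z
    w=o+.0893*x-.0125*z; b=.574*x-.819*z; t=(.024-w[2])/b[2]; return (w+t*b).round(4),round(t,4),np.degrees(np.arctan2(x[1],x[0])).round(1),z.round(3)
E
python3 - <<'E'
from h import *
s=sensors.sense(); print(s["time_s"],s["position"].round(4),s["force"].round(1),s["width"],aim(s),np.abs(s["dq"]).max())
im,d=vision.capture("top"); print(packs("top",im,d)); im2,d2=vision.capture("scene"); print(packs("scene",im2,d2)); cv2.imwrite("pics/s3.png",cv2.resize(im2[100:300,180:420,::-1],None,fx=3,fy=3))
E
```

```text
8.55 [ 0.4471 -0.1037  0.0972] [-0.4 -0.1 -1.6] 0.0316420052095539 (array([ 0.4949, -0.2254,  0.024 ]), np.float64(0.0813), np.float64(-68.6), array([-0.001,  0.001,  1.   ])) 0.004688936856183727
{'red': ([492.9, -222.6], 22.6, 71.4, 49.9, np.float64(25.4), 335), 'green': ([137.6, -507.7], -90.0, 0.0, 0.0, np.float64(36.4), 1), 'blue': ([654.9, -216.6], -1.9, 73.5, 49.2, np.float64(25.3), 286)}
{'red': ([496.8, -221.8], 22.1, 76.0, 51.1, np.float64(22.5), 311), 'green': ([508.1, -59.4], 17.9, 79.4, 51.0, np.float64(22.7), 338), 'blue': ([659.9, -216.5], 0.9, 74.1, 54.3, np.float64(22.8), 371)}
```

View pics/s3.png

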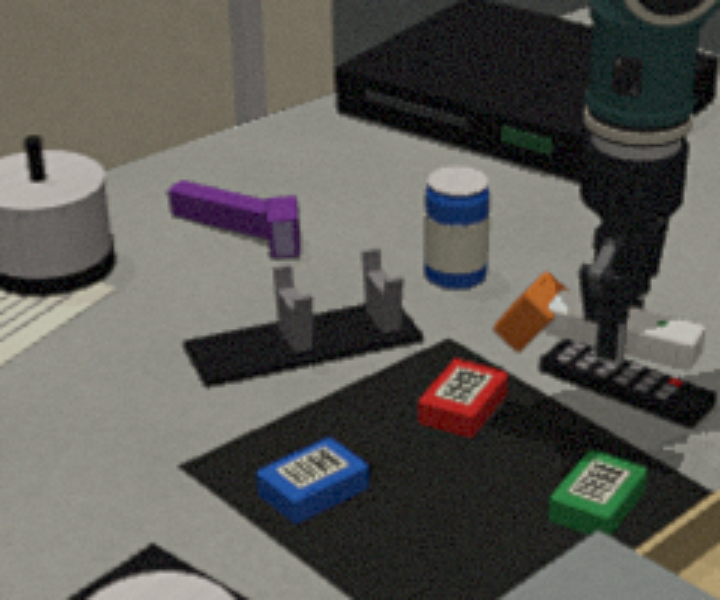

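Emit:
{"name": "servo_tool", "arguments": {"commands": [{"xyz": [0, 0, 0], "rotation": [0, 0, 0], "grip": 20}, {"xyz": [0, 0, 0], "rotation": [0, 0, 0], "grip": 20}, {"xyz": [0, 0, 0], "rotation": [0, 0, 0], "grip": 20}, {"xyz": [0, 0, 0], "rotation": [0, 0, 0], "grip": 20}, {"xyz": [0, 0, 0], "rotation": [0, 0, 0], "grip": 20}, {"xyz": [0, 0, 0], "rotation": [0, 0, 0], "grip": 20}, {"xyz": [0, 0, 0], "rotation": [0, 0, 0], "grip": 20}, {"xyz": [0, 0, 0], "rotation": [0, 0, 0], "grip": 20}, {"xyz": [0, 0, 0], "rotation": [0, 0, 0], "grip": 20}, {"xyz": [0, 0, 0], "rotation": [0, 0, 0], "grip": 20}, {"xyz": [0, 0, 0], "rotation": [0, 0, 0], "grip": 20}, {"xyz": [0, 0, 0], "rotation": [0, 0, 0], "grip": 20}]}}

```text
time_s: 9.65
position: [0.4467, -0.1023, 0.0969]
ee_rot: [1.36, 1.571, 0.165]
force: [-0.1, -0.3, -1.7]
width: 0.0315
```

```bash
python3 - <<'E'
from h import *
s=sensors.sense(); print(s["time_s"],s["position"].round(4),s["width"],aim(s))
im2,d2=vision.capture("scene"); print(packs("scene",im2,d2))
E
```

```text
9.65 [ 0.4467 -0.1023  0.0969] 0.03145674018399675 (array([ 0.4945, -0.2236,  0.024 ]), np.float64(0.0808), np.float64(-68.5), array([-0., -0.,  1.]))
{'red': ([496.1, -222.3], 21.8, 75.9, 50.8, np.float64(22.7), 304), 'green': ([508.0, -59.2], 16.6, 83.4, 50.6, np.float64(22.5), 337), 'blue': ([659.8, -214.8], -1.4, 74.8, 52.7, np.float64(22.6), 369)}
```

Emit:
{"name": "servo_tool", "arguments": {"commands": [{"xyz": [0, 0.05, -0.1], "rotation": [0.01, 0, 0], "grip": 20}, {"xyz": [0, 0.11, -0.2], "rotation": [0.02, 0, 0], "grip": 20}, {"xyz": [0, 0.16, -0.3], "rotation": [0.03, 0, 0], "grip": 20}, {"xyz": [0, 0.22, -0.4], "rotation": [0.04, 0, 0], "grip": 20}, {"xyz": [0, 0.25, -0.46], "rotation": [0.05, 0, 0], "grip": 20}, {"xyz": [0, 0.263, -0.485], "rotation": [0.05, 0, 0], "grip": 20}, {"xyz": [0, 0.263, -0.485], "rotation": [0.05, 0, 0], "grip": 20}, {"xyz": [0, 0.263, -0.485], "rotation": [0.05, 0, 0], "grip": 20}, {"xyz": [0, 0.263, -0.485], "rotation": [0.05, 0, 0], "grip": 20}]}}

```text
time_s: 10.45
position: [0.4666, 0.0602, 0.0969]
ee_rot: [-0.543, 1.57, -1.794]
force: [-0.3, -0.6, -1.8]
width: 0.0316
```

```bash
python3 - <<'E'
from h import *
s=sensors.sense(); print(s["time_s"],s["position"].round(4),s["width"],aim(s))
im2,d2=vision.capture("scene"); print(packs("scene",im2,d2)); im2,d2=vision.capture("top"); print(packs("top",im2,d2))
E
```

```text
10.45 [0.4666 0.0602 0.0969] 0.03160692725072686 (array([ 0.5077, -0.0637,  0.024 ]), np.float64(0.0809), np.float64(-71.6), array([0.   , 0.001, 1.   ]))
{'red': ([496.7, -221.8], 24.0, 78.6, 52.9, np.float64(22.5), 311), 'green': ([509.6, -59.4], 18.3, 77.7, 52.2, np.float64(22.7), 335), 'blue': ([659.4, -216.3], -1.2, 73.8, 54.0, np.float64(22.4), 370)}
{'red': ([492.7, -222.2], 22.2, 71.0, 49.2, np.float64(25.4), 332), 'green': ([505.9, -61.5], 17.9, 70.7, 48.9, np.float64(25.2), 281), 'blue': ([655.7, -216.6], -0.1, 72.9, 48.9, np.float64(25.2), 286)}
```

Emit:
{"name": "servo_tool", "arguments": {"commands": [{"xyz": [0, 0, 0], "rotation": [0, 0, 0], "grip": 20}, {"xyz": [0, 0, 0], "rotation": [0, 0, 0], "grip": 20}, {"xyz": [0, 0, 0], "rotation": [0, 0, 0], "grip": 20}, {"xyz": [0, 0, 0], "rotation": [0, 0, 0], "grip": 20}, {"xyz": [0, 0, 0], "rotation": [0, 0, 0], "grip": 20}, {"xyz": [0, 0, 0], "rotation": [0, 0, 0], "grip": 20}, {"xyz": [0, 0, 0], "rotation": [0, 0, 0], "grip": 20}, {"xyz": [0, 0, 0], "rotation": [0, 0, 0], "grip": 20}, {"xyz": [0, 0, 0], "rotation": [0, 0, 0], "grip": 20}, {"xyz": [0, 0, 0], "rotation": [0, 0, 0], "grip": 20}, {"xyz": [0, 0, 0], "rotation": [0, 0, 0], "grip": 20}, {"xyz": [0, 0, 0], "rotation": [0, 0, 0], "grip": 20}]}}

```text
time_s: 11.55
position: [0.4668, 0.062, 0.0969]
ee_rot: [1.915, 1.571, 0.667]
force: [0.5, 0.5, -2.2]
width: 0.0315
```

```bash
python3 - <<'E'
from h import *
s=sensors.sense(); print(s["time_s"],s["position"].round(4),s["width"],aim(s))
im2,d2=vision.capture("scene"); print(packs("scene",im2,d2))
E
```

```text
11.55 [0.4668 0.062  0.0969] 0.031505797432716864 (array([ 0.5082, -0.0617,  0.024 ]), np.float64(0.0808), np.float64(-71.5), array([-0., -0.,  1.]))
{'red': ([494.8, -223.1], 22.5, 81.4, 50.4, np.float64(22.6), 311), 'green': ([510.9, -58.3], 16.5, 76.1, 50.8, np.float64(22.6), 347), 'blue': ([660.3, -216.1], -4.5, 74.7, 54.4, np.float64(22.8), 365)}
```

Emit:
{"name": "servo_tool", "arguments": {"commands": [{"xyz": [-0.06, 0, 0.03], "rotation": [0.02, 0, 0], "grip": 20}, {"xyz": [-0.1, 0.05, 0.13], "rotation": [0.05, 0, 0], "grip": 20}, {"xyz": [-0.12, 0.12, 0.25], "rotation": [0.09, 0, 0], "grip": 20}, {"xyz": [-0.12, 0.19, 0.36], "rotation": [0.14, 0, 0], "grip": 20}, {"xyz": [-0.12, 0.26, 0.46], "rotation": [0.18, 0, 0], "grip": 20}, {"xyz": [-0.1, 0.33, 0.55], "rotation": [0.22, 0, 0], "grip": 20}, {"xyz": [-0.06, 0.4, 0.63], "rotation": [0.25, 0, 0], "grip": 20}, {"xyz": [-0.02, 0.434, 0.67], "rotation": [0.273, 0, 0], "grip": 20}, {"xyz": [0, 0.434, 0.67], "rotation": [0.273, 0, 0], "grip": 20}, {"xyz": [0, 0.434, 0.67], "rotation": [0.273, 0, 0], "grip": 20}, {"xyz": [0, 0.434, 0.67], "rotation": [0.273, 0, 0], "grip": 20}, {"xyz": [0, 0.434, 0.67], "rotation": [0.273, 0, 0], "grip": 20}, {"xyz": [0, 0.434, 0.67], "rotation": [0.273, 0, 0], "grip": 20}]}}

```text
time_s: 12.68
position: [0.6539, -0.0864, 0.0978]
ee_rot: [2.268, 1.57, 0.735]
force: [-0.6, 0.1, -1.7]
width: 0.0314
```

```bash
python3 - <<'E'
from h import *
s=sensors.sense(); print(s["time_s"],s["position"].round(4),s["width"],aim(s))
im2,d2=vision.capture("scene"); print(packs("scene",im2,d2)); im2,d2=vision.capture("top"); print(packs("top",im2,d2))
E
```

```text
12.6833 [ 0.6539 -0.0864  0.0978] 0.03136681885918686 (array([ 0.6589, -0.2172,  0.024 ]), np.float64(0.0818), np.float64(-87.8), array([-0.001, -0.001,  1.   ]))
{'red': ([489.5, -202.8], 21.6, 68.5, 8.9, np.float64(21.9), 78), 'green': ([510.3, -58.9], 18.8, 76.6, 50.7, np.float64(22.9), 329), 'blue': ([660.8, -216.1], -0.7, 73.7, 52.4, np.float64(22.4), 364)}
{'red': ([492.1, -222.5], 23.8, 71.6, 49.8, np.float64(25.8), 331), 'green': ([505.4, -61.4], 17.8, 72.5, 48.6, np.float64(25.6), 282), 'blue': ([655.8, -216.4], -2.4, 73.0, 49.1, np.float64(25.4), 287)}
```

Emit:
{"name": "servo_tool", "arguments": {"commands": [{"xyz": [0, 0, 0], "rotation": [0, 0, 0], "grip": 20}, {"xyz": [0, 0, 0], "rotation": [0, 0, 0], "grip": 20}, {"xyz": [0, 0, 0], "rotation": [0, 0, 0], "grip": 20}, {"xyz": [0, 0, 0], "rotation": [0, 0, 0], "grip": 20}, {"xyz": [0, 0, 0], "rotation": [0, 0, 0], "grip": 20}, {"xyz": [0, 0, 0], "rotation": [0, 0, 0], "grip": 20}, {"xyz": [0, 0, 0], "rotation": [0, 0, 0], "grip": 20}, {"xyz": [0, 0, 0], "rotation": [0, 0, 0], "grip": 20}, {"xyz": [0, 0, 0], "rotation": [0, 0, 0], "grip": 20}, {"xyz": [0, 0, 0], "rotation": [0, 0, 0], "grip": 20}, {"xyz": [0, 0, 0], "rotation": [0, 0, 0], "grip": 20}, {"xyz": [0, 0, 0], "rotation": [0, 0, 0], "grip": 20}]}}

```text
time_s: 13.78
position: [0.6541, -0.0874, 0.0969]
ee_rot: [2.097, 1.571, 0.563]
force: [-0.3, -0.1, -1.3]
width: 0.0314
```

```bash
python3 - <<'E'
from h import *
s=sensors.sense(); print(s["time_s"],s["position"].round(4),s["width"],aim(s))
im2,d2=vision.capture("scene"); print(packs("scene",im2,d2))
E
```

```text
13.7833 [ 0.6541 -0.0874  0.0969] 0.03137294302740024 (array([ 0.6589, -0.2177,  0.024 ]), np.float64(0.0808), np.float64(-87.9), array([-0., -0.,  1.]))
{'red': ([488.7, -201.9], 22.0, 71.3, 8.5, np.float64(22.2), 79), 'green': ([510.0, -58.3], 17.5, 77.0, 49.8, np.float64(22.8), 329), 'blue': ([658.5, -216.2], -3.1, 78.1, 54.0, np.float64(22.6), 373)}
```

Emit:
{"name": "servo_tool", "arguments": {"commands": [{"xyz": [-0.05, 0, 0], "rotation": [0, 0, 0], "grip": 20}, {"xyz": [-0.12, 0, 0], "rotation": [0, 0, 0], "grip": 20}, {"xyz": [-0.19, -0.04, 0.06], "rotation": [-0.07, 0, 0], "grip": 20}, {"xyz": [-0.2, -0.1, 0.17], "rotation": [-0.16, 0, 0], "grip": 20}, {"xyz": [-0.2, -0.16, 0.28], "rotation": [-0.26, 0, 0], "grip": 20}, {"xyz": [-0.2, -0.22, 0.39], "rotation": [-0.37, 0, 0], "grip": 20}, {"xyz": [-0.2, -0.28, 0.5], "rotation": [-0.48, 0, 0], "grip": 20}, {"xyz": [-0.2, -0.34, 0.61], "rotation": [-0.59, 0, 0], "grip": 20}, {"xyz": [-0.2, -0.4, 0.72], "rotation": [-0.7, 0, 0], "grip": 20}, {"xyz": [-0.2, -0.46, 0.83], "rotation": [-0.8, 0, 0], "grip": 20}, {"xyz": [-0.2, -0.51, 0.92], "rotation": [-0.9, 0, 0], "grip": 20}, {"xyz": [-0.2, -0.531, 0.965], "rotation": [-0.98, 0, 0], "grip": 20}, {"xyz": [-0.2, -0.531, 0.965], "rotation": [-0.98, 0, 0], "grip": 20}, {"xyz": [-0.2, -0.531, 0.965], "rotation": [-0.98, 0, 0], "grip": 20}, {"xyz": [-0.2, -0.531, 0.965], "rotation": [-0.98, 0, 0], "grip": 20}, {"xyz": [-0.2, -0.531, 0.965], "rotation": [-0.98, 0, 0], "grip": 20}]}}

```text
time_s: 15.17
position: [0.5068, -0.3808, 0.1571]
ee_rot: [1.467, 1.57, 0.962]
force: [-0.2, 0.6, -2.3]
width: 0.0314
```

```bash
python3 - <<'E'
from h import *
s=sensors.sense(); print(s["time_s"],s["position"].round(4),s["force"].round(1),s["width"],aim(s))
print(cmd([.504,-.3818,.0542],down(70.4)))
E
```

```text
15.1667 [ 0.5068 -0.3808  0.1571] [-0.2  0.6 -2.3] 0.031411452556811145 (array([ 0.6578, -0.4644,  0.024 ]), np.float64(0.1544), np.float64(-29.0), array([-0.001, -0.001,  1.   ]))
([0.343, -0.008, -0.006], [-0.156, 0.0, -0.001])
```

Emit:
{"name": "servo_tool", "arguments": {"commands": [{"xyz": [0.05, -0.004, -0.003], "rotation": [-0.08, 0, 0], "grip": 20}, {"xyz": [0.12, -0.008, -0.006], "rotation": [-0.156, 0, 0], "grip": 20}, {"xyz": [0.2, -0.008, -0.006], "rotation": [-0.156, 0, 0], "grip": 20}, {"xyz": [0.23, -0.008, -0.006], "rotation": [-0.156, 0, 0], "grip": 20}, {"xyz": [0.23, -0.008, -0.006], "rotation": [-0.156, 0, 0], "grip": 20}, {"xyz": [0.23, -0.008, -0.006], "rotation": [-0.156, 0, 0], "grip": 20}, {"xyz": [0.23, -0.008, -0.006], "rotation": [-0.156, 0, 0], "grip": 20}, {"xyz": [0.23, -0.008, -0.006], "rotation": [-0.156, 0, 0], "grip": 20}, {"xyz": [0.23, -0.008, -0.006], "rotation": [-0.156, 0, 0], "grip": 20}, {"xyz": [0.23, -0.008, -0.006], "rotation": [-0.156, 0, 0], "grip": 20}, {"xyz": [0.23, -0.008, -0.006], "rotation": [-0.156, 0, 0], "grip": 20}, {"xyz": [0.23, -0.008, -0.006], "rotation": [-0.156, 0, 0], "grip": 20}]}}

```text
time_s: 16.17
position: [0.5029, -0.3839, 0.0882]
ee_rot: [-0.015, 1.57, -0.359]
force: [0.6, -0.9, -1.8]
width: 0.0309
```

```bash
python3 - <<'E'
from h import *
s=sensors.sense(); print(s["time_s"],s["position"].round(4),s["force"].round(1),s["width"],aim(s)[2:])
print(cmd([.504,-.3818,.0446],down(70.4)))
im2,d2=vision.capture("scene"); print(packs("scene",im2,d2)); cv2.imwrite("pics/s4.png",cv2.resize(im2[140:260,220:380,::-1],None,fx=4,fy=4))
E
```

```text
16.1667 [ 0.5029 -0.3839  0.0882] [ 0.6 -0.9 -1.8] 0.030939093883344926 (np.float64(-19.7), array([-0.,  0.,  1.]))
([0.145, 0.008, 0.001], [-0.002, 0.001, 0.0])
{'red': ([499.0, -220.7], 23.9, 77.5, 51.9, np.float64(22.5), 302), 'green': ([511.0, -58.7], 17.5, 77.8, 51.1, np.float64(22.7), 328), 'blue': ([660.3, -215.0], 0.6, 74.8, 53.0, np.float64(22.7), 372)}
```

View pics/s4.png

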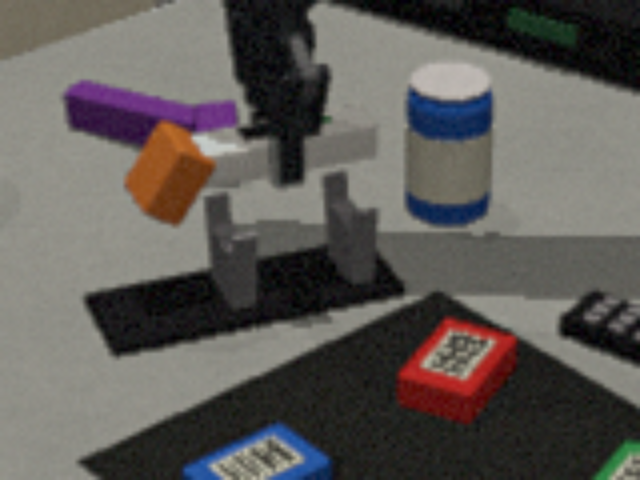

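The scanner sits aligned above the saddles (230,250) and (350,230). Lowering it slowly.

Emit:
{"name": "servo_tool", "arguments": {"commands": [{"xyz": [0.02, 0.006, 0], "rotation": [0, 0, 0], "grip": 20}, {"xyz": [0.04, 0.008, 0], "rotation": [0, 0, 0], "grip": 20}, {"xyz": [0.06, 0.008, 0], "rotation": [0, 0, 0], "grip": 20}, {"xyz": [0.08, 0.008, 0], "rotation": [0, 0, 0], "grip": 20}, {"xyz": [0.1, 0.008, 0], "rotation": [0, 0, 0], "grip": 20}, {"xyz": [0.115, 0.008, 0], "rotation": [0, 0, 0], "grip": 20}, {"xyz": [0.13, 0.008, 0], "rotation": [0, 0, 0], "grip": 20}, {"xyz": [0.14, 0.008, 0], "rotation": [0, 0, 0], "grip": 20}, {"xyz": [0.143, 0.008, 0], "rotation": [0, 0, 0], "grip": 20}, {"xyz": [0.143, 0.008, 0], "rotation": [0, 0, 0], "grip": 20}, {"xyz": [0.143, 0.008, 0], "rotation": [0, 0, 0], "grip": 20}, {"xyz": [0.143, 0.008, 0], "rotation": [0, 0, 0], "grip": 20}]}}

```text
time_s: 17.22
position: [0.5038, -0.3817, 0.0453]
ee_rot: [-0.123, 1.57, -0.467]
force: [0.9, 0.2, -1.3]
width: 0.0316
```

```bash
python3 - <<'E'
from h import *
s=sensors.sense(); print(s["time_s"],s["position"].round(4),s["force"].round(1),s["width"],aim(s)[2:])
print(cmd([.504,-.3818,.0442],down(70.4)))
E
```

```text
17.2167 [ 0.5038 -0.3817  0.0453] [ 0.9  0.2 -1.3] 0.03156681174491361 (np.float64(-19.7), array([-0.001,  0.   ,  1.   ]))
([0.004, -0.0, 0.001], [-0.002, 0.001, 0.0])
```

Lower the last millimetre, release, then lift.

Emit:
{"name": "servo_tool", "arguments": {"commands": [{"xyz": [0.002, 0, 0], "rotation": [0, 0, 0], "grip": 20}, {"xyz": [0.004, 0, 0], "rotation": [0, 0, 0], "grip": 20}, {"xyz": [0.004, 0, 0], "rotation": [0, 0, 0], "grip": 20}, {"xyz": [0.004, 0, 0], "rotation": [0, 0, 0], "grip": 20}, {"xyz": [0.004, 0, 0], "rotation": [0, 0, 0], "grip": 34}, {"xyz": [0.004, 0, 0], "rotation": [0, 0, 0], "grip": 38}, {"xyz": [0.004, 0, 0], "rotation": [0, 0, 0], "grip": 45}, {"xyz": [0.004, 0, 0], "rotation": [0, 0, 0], "grip": 60}, {"xyz": [0.004, 0, 0], "rotation": [0, 0, 0], "grip": 60}, {"xyz": [0.004, 0, 0], "rotation": [0, 0, 0], "grip": 60}, {"xyz": [-0.02, 0, 0], "rotation": [0, 0, 0], "grip": 60}, {"xyz": [-0.06, 0, 0], "rotation": [0, 0, 0], "grip": 60}, {"xyz": [-0.12, 0, 0], "rotation": [0, 0, 0], "grip": 60}, {"xyz": [-0.2, 0, 0], "rotation": [0, 0, 0], "grip": 70}, {"xyz": [-0.3, 0, 0], "rotation": [0, 0, 0], "grip": 80}, {"xyz": [-0.35, 0, 0], "rotation": [0, 0, 0], "grip": 80}, {"xyz": [-0.35, 0, 0], "rotation": [0, 0, 0], "grip": 80}, {"xyz": [-0.35, 0, 0], "rotation": [0, 0, 0], "grip": 80}]}}

```text
time_s: 18.72
position: [0.5043, -0.3819, 0.152]
ee_rot: [-0.095, 1.568, -0.439]
force: [0.1, 0.4, 0.1]
width: 0.0804
```

```bash
python3 - <<'E'
from h import *
s=sensors.sense(); print(s["time_s"],s["position"].round(4),s["force"].round(1),s["width"])
im2,d2=vision.capture("scene"); print(packs("scene",im2,d2)); cv2.imwrite("pics/s5.png",cv2.resize(im2[140:260,220:380,::-1],None,fx=4,fy=4))
im,d=vision.capture("top"); print(packs("top",im,d))
print(cmd([.495,-.2225,.12],down(112)))
E
```

```text
18.7167 [ 0.5043 -0.3819  0.152 ] [0.1 0.4 0.1] 0.08038889605192154
{'red': ([495.2, -222.8], 23.1, 79.7, 51.2, np.float64(22.6), 307), 'green': ([510.3, -58.4], 18.3, 76.0, 51.0, np.float64(22.9), 329), 'blue': ([661.1, -216.0], -1.0, 74.3, 53.8, np.float64(22.6), 363)}
{'red': ([505.5, -216.8], -66.2, 49.7, 42.9, np.float64(25.2), 169), 'green': ([505.8, -61.5], 18.3, 72.3, 48.6, np.float64(25.1), 283), 'blue': ([656.4, -216.5], -1.4, 73.0, 49.1, np.float64(25.2), 285)}
([0.099, 0.488, -0.204], [-0.695, -0.001, -0.001])
```

View pics/s5.png

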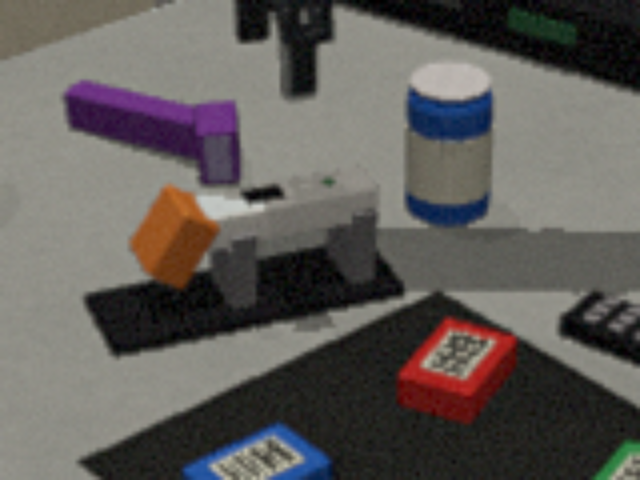

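The scanner is back in its seat, with its head at (175,240) and resting on both saddles. Next is the red pack.

Emit:
{"name": "servo_tool", "arguments": {"commands": [{"xyz": [0, 0.1, -0.04], "rotation": [-0.1, 0, 0], "grip": 80}, {"xyz": [0, 0.22, -0.09], "rotation": [-0.21, 0, 0], "grip": 80}, {"xyz": [0, 0.34, -0.14], "rotation": [-0.32, 0, 0], "grip": 80}, {"xyz": [0, 0.44, -0.18], "rotation": [-0.43, 0, 0], "grip": 80}, {"xyz": [0.04, 0.488, -0.204], "rotation": [-0.54, 0, 0], "grip": 80}, {"xyz": [0.099, 0.488, -0.204], "rotation": [-0.65, 0, 0], "grip": 80}, {"xyz": [0.099, 0.488, -0.204], "rotation": [-0.698, 0, 0], "grip": 80}, {"xyz": [0.099, 0.488, -0.204], "rotation": [-0.698, 0, 0], "grip": 80}, {"xyz": [0.099, 0.488, -0.204], "rotation": [-0.698, 0, 0], "grip": 80}, {"xyz": [0.099, 0.488, -0.204], "rotation": [-0.698, 0, 0], "grip": 80}, {"xyz": [0.099, 0.488, -0.204], "rotation": [-0.698, 0, 0], "grip": 80}]}}

```text
time_s: 19.73
position: [0.4955, -0.2234, 0.1204]
ee_rot: [-1.422, 1.571, -1.037]
force: [0.0, 0.2, 0.4]
width: 0.0799
```

```bash
python3 - <<'E'
from h import *
im2,d2=vision.capture("scene"); print(packs("scene",im2,d2))
s=sensors.sense(); print(s["time_s"],s["position"].round(4),s["force"].round(1),s["joint_positions"].round(2))
print(cmd([.4935,-.2225,.004],down(112.3)))
E
```

```text
{'red': ([495.5, -222.6], 21.6, 81.3, 51.4, np.float64(22.9), 307), 'green': ([507.4, -59.8], 17.9, 80.5, 50.9, np.float64(22.7), 334), 'blue': ([660.0, -216.9], -2.0, 73.7, 55.6, np.float64(22.6), 375)}
19.7833 [ 0.4955 -0.2234  0.1204] [ 0.4 -0.1 -0. ] [ 0.18  0.44  0.22  1.97 -0.14  0.75  2.44]
([0.388, 0.005, -0.005], [-0.004, 0.0, 0.0])
```

Emit:
{"name": "servo_tool", "arguments": {"commands": [{"xyz": [0.08, 0.005, -0.005], "rotation": [0, 0, 0], "grip": 80}, {"xyz": [0.17, 0.005, -0.005], "rotation": [0, 0, 0], "grip": 80}, {"xyz": [0.25, 0.005, -0.005], "rotation": [0, 0, 0], "grip": 80}, {"xyz": [0.31, 0.005, -0.005], "rotation": [0, 0, 0], "grip": 80}, {"xyz": [0.35, 0.005, -0.005], "rotation": [0, 0, 0], "grip": 80}, {"xyz": [0.375, 0.005, -0.005], "rotation": [0, 0, 0], "grip": 80}, {"xyz": [0.386, 0.005, -0.005], "rotation": [0, 0, 0], "grip": 80}, {"xyz": [0.386, 0.005, -0.005], "rotation": [0, 0, 0], "grip": 80}, {"xyz": [0.386, 0.005, -0.005], "rotation": [0, 0, 0], "grip": 80}, {"xyz": [0.386, 0.005, -0.005], "rotation": [0, 0, 0], "grip": 80}]}}

```text
time_s: 20.62
position: [0.4942, -0.2226, 0.0055]
ee_rot: [-0.714, 1.569, -0.328]
force: [0.4, 0.8, 0.9]
width: 0.0801
```

Emit:
{"name": "servo_tool", "arguments": {"commands": [{"xyz": [0, 0, 0], "rotation": [0, 0, 0], "grip": 65}, {"xyz": [0, 0, 0], "rotation": [0, 0, 0], "grip": 58}, {"xyz": [0, 0, 0], "rotation": [0, 0, 0], "grip": 52}, {"xyz": [0, 0, 0], "rotation": [0, 0, 0], "grip": 48}, {"xyz": [0, 0, 0], "rotation": [0, 0, 0], "grip": 40}, {"xyz": [0, 0, 0], "rotation": [0, 0, 0], "grip": 40}, {"xyz": [0, 0, 0], "rotation": [0, 0, 0], "grip": 40}, {"xyz": [0, 0, 0], "rotation": [0, 0, 0], "grip": 40}, {"xyz": [0, 0, 0], "rotation": [0, 0, 0], "grip": 40}, {"xyz": [0, 0, 0], "rotation": [0, 0, 0], "grip": 40}], "squeeze": 40}}

```text
time_s: 21.45
position: [0.4941, -0.2227, 0.0053]
ee_rot: [-0.8, 1.569, -0.413]
force: [-0.1, -0.1, 5.5]
width: 0.0492
```

```bash
python3 - <<'E'
from h import *
s=sensors.sense(); print(s["time_s"],s["position"].round(4),s["force"].round(1),s["width"],aim(s)[2:])
im2,d2=vision.capture("scene"); cv2.imwrite("pics/s6.png",cv2.resize(im2[160:300,260:440,::-1],None,fx=4,fy=4))
E
```

```text
21.45 [ 0.4941 -0.2227  0.0053] [-0.1 -0.1  5.5] 0.04922859707505763 (np.float64(22.1), array([-0.002,  0.001,  1.   ]))
```

View pics/s6.png

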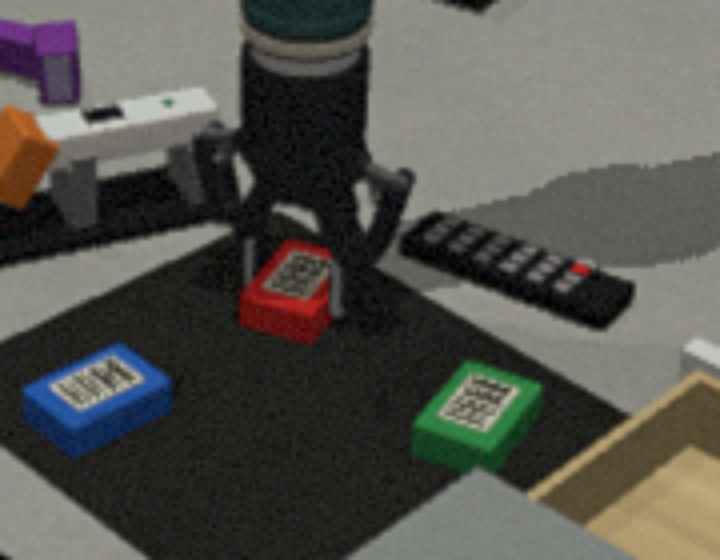

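Red is gripped squarely at (295,290). Lifting it and carrying it to the drawer.

Emit:
{"name": "servo_tool", "arguments": {"commands": [{"xyz": [-0.03, 0, 0], "rotation": [0, 0, 0], "grip": 40}, {"xyz": [-0.08, 0, 0], "rotation": [0, 0, 0], "grip": 40}, {"xyz": [-0.16, 0, 0], "rotation": [0, 0, 0], "grip": 40}, {"xyz": [-0.26, 0, 0], "rotation": [0, 0, 0], "grip": 40}, {"xyz": [-0.36, 0, 0], "rotation": [0, 0, 0], "grip": 40}, {"xyz": [-0.46, 0.04, 0.02], "rotation": [0.02, 0, 0], "grip": 40}, {"xyz": [-0.5, 0.12, 0.05], "rotation": [0.05, 0, 0], "grip": 40}, {"xyz": [-0.5, 0.22, 0.1], "rotation": [0.09, 0, 0], "grip": 40}, {"xyz": [-0.5, 0.32, 0.14], "rotation": [0.13, 0, 0], "grip": 40}, {"xyz": [-0.5, 0.42, 0.19], "rotation": [0.17, 0, 0], "grip": 40}, {"xyz": [-0.5, 0.52, 0.23], "rotation": [0.21, 0, 0], "grip": 40}, {"xyz": [-0.5, 0.62, 0.28], "rotation": [0.25, 0, 0], "grip": 40}, {"xyz": [-0.5, 0.71, 0.32], "rotation": [0.29, 0, 0], "grip": 40}, {"xyz": [-0.5, 0.76, 0.344], "rotation": [0.307, 0, 0], "grip": 40}, {"xyz": [-0.5, 0.76, 0.344], "rotation": [0.307, 0, 0], "grip": 40}, {"xyz": [-0.5, 0.76, 0.344], "rotation": [0.307, 0, 0], "grip": 40}, {"xyz": [-0.5, 0.76, 0.344], "rotation": [0.307, 0, 0], "grip": 40}]}}

```text
time_s: 22.92
position: [0.5027, 0.0268, 0.1546]
ee_rot: [-2.149, 1.57, -2.085]
force: [0.5, 0.0, -1.7]
width: 0.0492
```

```bash
python3 - <<'E'
from h import *
s=sensors.sense(); print(s["time_s"],s["position"].round(4),s["force"].round(1),s["width"],aim(s)[2:])
im,d=vision.capture("top"); print(packs("top",im,d))
hsv=cv2.cvtColor(im,cv2.COLOR_RGB2HSV)
C=cloud("top",d)
def w(a,b,c,e):
    m=np.zeros((480,640),bool); m[a:b,c:e]=1; return m
def rect(m,name):
    m=m&(d>0); nl,l,st,c=cv2.connectedComponentsWithStats(m.astype(np.uint8)); i=1+st[1:,4].argmax(); P=C[(l==i)]
    r=cv2.minAreaRect((P[:,:2]*1000).astype(np.float32)); print(name,np.round(r[0],1),np.round(r[1],1),round(r[2],1),len(P),cv2.boxPoints(r).round(0).tolist())
rect(w(180,280,60,260)&(C[...,2]<.03)&(C[...,2]>.014)&(hsv[...,0]>8)&(hsv[...,0]<30)&(hsv[...,1]>50),"floor")
rect(w(240,280,60,260)&(C[...,2]>.07)&(hsv[...,1]<40),"front")
for t in ("drawer_floor","unit_drawer0_handle"):
    print(t,[(at_z("top",x["position"],.022 if t[0]=="d" else .052).round(4),x["confidence"]) for x in pinpoint("top",t)[:2]])
print(cmd([.5042,.1552,.155],down(93.7)))
print(cmd([.5042,.1552,.028],down(93.7)))
E
```

```text
22.9167 [0.5027 0.0268 0.1546] [ 0.5  0.  -1.7] 0.04918573827113766 (np.float64(3.7), array([0.   , 0.001, 1.   ]))
{'red': ([348.3, -119.7], 48.2, 7.2, 7.1, np.float64(20.2), 17), 'green': ([506.2, -61.4], 17.8, 71.2, 48.9, np.float64(25.3), 282), 'blue': ([656.2, -216.7], -1.0, 72.8, 48.3, np.float64(25.5), 285)}
floor [521.9 325.6] [178.  250.1] 3.4 5610 [[426.0, 445.0], [440.0, 196.0], [618.0, 206.0], [603.0, 456.0]]
front [403.5 255.2] [400.8  52.8] 83.1 554 [[353.0, 59.0], [406.0, 53.0], [454.0, 451.0], [401.0, 457.0]]
drawer_floor [(array([0.4271, 0.2467, 0.022 ]), 0.94)]
unit_drawer0_handle [(array([0.3742, 0.2502, 0.052 ]), 0.83)]
([-0.002, 0.428, 0.031], [-0.002, -0.0, 0.0])
([0.422, 0.429, 0.031], [-0.002, -0.0, 0.0])
```

Emit:
{"name": "servo_tool", "arguments": {"commands": [{"xyz": [0, 0.11, 0.01], "rotation": [0, 0, 0], "grip": 40}, {"xyz": [0, 0.23, 0.02], "rotation": [0, 0, 0], "grip": 40}, {"xyz": [0, 0.35, 0.03], "rotation": [0, 0, 0], "grip": 40}, {"xyz": [0, 0.42, 0.036], "rotation": [0, 0, 0], "grip": 40}, {"xyz": [0, 0.444, 0.036], "rotation": [0, 0, 0], "grip": 40}, {"xyz": [0, 0.444, 0.036], "rotation": [0, 0, 0], "grip": 40}, {"xyz": [0, 0.444, 0.036], "rotation": [0, 0, 0], "grip": 40}, {"xyz": [0.06, 0.444, 0.036], "rotation": [0, 0, 0], "grip": 40}, {"xyz": [0.14, 0.444, 0.036], "rotation": [0, 0, 0], "grip": 40}, {"xyz": [0.22, 0.444, 0.036], "rotation": [0, 0, 0], "grip": 40}, {"xyz": [0.29, 0.444, 0.036], "rotation": [0, 0, 0], "grip": 40}, {"xyz": [0.34, 0.444, 0.036], "rotation": [0, 0, 0], "grip": 40}, {"xyz": [0.37, 0.444, 0.036], "rotation": [0, 0, 0], "grip": 40}, {"xyz": [0.385, 0.444, 0.036], "rotation": [0, 0, 0], "grip": 40}, {"xyz": [0.385, 0.444, 0.036], "rotation": [0, 0, 0], "grip": 40}, {"xyz": [0.385, 0.444, 0.036], "rotation": [0, 0, 0], "grip": 40}, {"xyz": [0.385, 0.444, 0.036], "rotation": [0, 0, 0], "grip": 40}]}}

```text
time_s: 24.48
position: [0.506, 0.1613, 0.04]
ee_rot: [0.254, 1.569, 0.319]
force: [-0.4, 1.0, -1.3]
width: 0.0493
```

```bash
python3 - <<'E'
from h import *
s=sensors.sense(); print(s["time_s"],s["position"].round(4),s["force"].round(1),s["width"],aim(s)[2:])
im,d=vision.capture("top"); cv2.imwrite("pics/t7.png",cv2.resize(im[160:300,60:400,::-1],None,fx=2.3,fy=2.3))
print(cmd([.5055,.160,.0275],down(93.7)))
E
```

```text
24.4833 [0.506  0.1613 0.04  ] [-0.4  1.  -1.3] 0.049308387427870956 (np.float64(3.7), array([-0.002, -0.001,  1.   ]))
([0.042, -0.005, -0.002], [0.0, 0.002, -0.001])
```

View pics/t7.png

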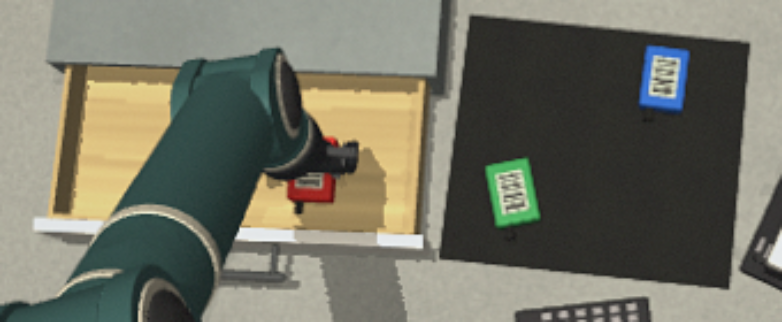

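Red hangs inside the drawer at (312,180) with its antenna towards the front and clear of the walls. Lowering and releasing.

Emit:
{"name": "servo_tool", "arguments": {"commands": [{"xyz": [0.012, -0.003, 0], "rotation": [0, 0, 0], "grip": 40}, {"xyz": [0.022, -0.003, 0], "rotation": [0, 0, 0], "grip": 40}, {"xyz": [0.032, -0.003, 0], "rotation": [0, 0, 0], "grip": 40}, {"xyz": [0.038, -0.003, 0], "rotation": [0, 0, 0], "grip": 40}, {"xyz": [0.041, -0.003, 0], "rotation": [0, 0, 0], "grip": 40}, {"xyz": [0.041, -0.003, 0], "rotation": [0, 0, 0], "grip": 40}, {"xyz": [0.041, -0.003, 0], "rotation": [0, 0, 0], "grip": 40}, {"xyz": [0.041, -0.003, 0], "rotation": [0, 0, 0], "grip": 40}]}}

```text
time_s: 25.2
position: [0.5063, 0.1607, 0.0273]
ee_rot: [0.144, 1.569, 0.209]
force: [0.4, -0.9, 5.7]
width: 0.049
```

```bash
python3 - <<'E'
from h import *
s=sensors.sense(); print(s["time_s"],s["position"].round(4),s["force"].round(1),s["width"],aim(s)[2:])
E
```

```text
25.2 [0.5063 0.1607 0.0273] [ 0.4 -0.9  5.7] 0.04897773106710383 (np.float64(3.7), array([-0.002, -0.   ,  1.   ]))
```

Emit:
{"name": "servo_tool", "arguments": {"commands": [{"xyz": [0, 0, 0], "rotation": [0, 0, 0], "grip": 50}, {"xyz": [0, 0, 0], "rotation": [0, 0, 0], "grip": 54}, {"xyz": [0, 0, 0], "rotation": [0, 0, 0], "grip": 60}, {"xyz": [0, 0, 0], "rotation": [0, 0, 0], "grip": 66}, {"xyz": [0, 0, 0], "rotation": [0, 0, 0], "grip": 66}, {"xyz": [-0.03, 0, 0], "rotation": [0, 0, 0], "grip": 66}, {"xyz": [-0.1, 0, 0], "rotation": [0, 0, 0], "grip": 66}, {"xyz": [-0.2, 0, 0], "rotation": [0, 0, 0], "grip": 66}, {"xyz": [-0.3, 0, 0], "rotation": [0, 0, 0], "grip": 80}, {"xyz": [-0.4, 0, 0], "rotation": [0, 0, 0], "grip": 80}, {"xyz": [-0.43, -0.1, 0], "rotation": [-0.05, 0, 0], "grip": 80}, {"xyz": [-0.43, -0.22, -0.01], "rotation": [-0.1, 0, 0], "grip": 80}, {"xyz": [-0.43, -0.35, -0.02], "rotation": [-0.15, 0, 0], "grip": 80}, {"xyz": [-0.43, -0.48, -0.03], "rotation": [-0.2, 0, 0], "grip": 80}, {"xyz": [-0.43, -0.6, -0.04], "rotation": [-0.238, 0, 0], "grip": 80}, {"xyz": [-0.43, -0.7, -0.05], "rotation": [-0.238, 0, 0], "grip": 80}, {"xyz": [-0.43, -0.735, -0.05], "rotation": [-0.238, 0, 0], "grip": 80}, {"xyz": [-0.43, -0.735, -0.05], "rotation": [-0.238, 0, 0], "grip": 80}, {"xyz": [-0.43, -0.735, -0.05], "rotation": [-0.238, 0, 0], "grip": 80}]}}

```text
time_s: 26.78
position: [0.5047, -0.0599, 0.156]
ee_rot: [0.764, 1.57, 1.077]
force: [-0.8, 0.3, 0.5]
width: 0.08
```

```bash
python3 - <<'E'
from h import *
s=sensors.sense(); print(s["time_s"],s["position"].round(4),s["force"].round(1),s["joint_positions"].round(2))
im,d=vision.capture("top"); print(packs("top",im,d)); print(packs("top",im,d,zr=(.04,.06)));im2,d2=vision.capture("scene"); print(packs("scene",im2,d2)); 
print(cmd([.507,-.0606,.1],down(108))); print(cmd([.507,-.0606,.0045],down(108)))
E
```

```text
26.7833 [ 0.5047 -0.0599  0.156 ] [-0.8  0.3  0.5] [-0.12  0.33  0.21  2.02 -0.09  0.8   2.02]
{'red': ([494.8, 141.0], -27.3, 74.7, 32.4, np.float64(36.6), 66), 'green': ([498.8, -63.7], 18.7, 57.3, 48.5, np.float64(25.5), 184), 'blue': ([656.4, -216.5], -1.5, 72.9, 49.0, np.float64(25.0), 287)}
{'red': ([502.8, 160.1], 4.1, 70.0, 49.5, np.float64(47.7), 307), 'green': None, 'blue': None}
{'red': ([513.7, 163.9], 4.0, 62.7, 49.3, np.float64(36.2), 177), 'green': ([509.6, -58.6], 16.5, 78.0, 50.5, np.float64(22.6), 325), 'blue': ([660.4, -215.7], -1.6, 75.7, 53.3, np.float64(22.5), 361)}
([0.186, -0.01, 0.005], [0.003, 0.0, -0.001])
([0.504, -0.01, 0.005], [0.003, 0.0, -0.001])
```

Emit:
{"name": "servo_tool", "arguments": {"commands": [{"xyz": [0.1, -0.008, 0.008], "rotation": [0, 0, 0], "grip": 80}, {"xyz": [0.2, -0.008, 0.008], "rotation": [0, 0, 0], "grip": 80}, {"xyz": [0.3, -0.008, 0.008], "rotation": [0, 0, 0], "grip": 80}, {"xyz": [0.38, -0.008, 0.008], "rotation": [0, 0, 0], "grip": 80}, {"xyz": [0.44, -0.008, 0.008], "rotation": [0, 0, 0], "grip": 80}, {"xyz": [0.48, -0.008, 0.008], "rotation": [0, 0, 0], "grip": 80}, {"xyz": [0.5, -0.008, 0.008], "rotation": [0, 0, 0], "grip": 80}, {"xyz": [0.502, -0.008, 0.008], "rotation": [0, 0, 0], "grip": 80}, {"xyz": [0.502, -0.008, 0.008], "rotation": [0, 0, 0], "grip": 80}, {"xyz": [0.502, -0.008, 0.008], "rotation": [0, 0, 0], "grip": 80}]}}

```text
time_s: 27.72
position: [0.5086, -0.0617, 0.0061]
ee_rot: [-0.29, 1.569, 0.024]
force: [-0.4, -0.4, 0.8]
width: 0.0801
```

Emit:
{"name": "servo_tool", "arguments": {"commands": [{"xyz": [0, 0, 0], "rotation": [0, 0, 0], "grip": 65}, {"xyz": [0, 0, 0], "rotation": [0, 0, 0], "grip": 58}, {"xyz": [0, 0, 0], "rotation": [0, 0, 0], "grip": 52}, {"xyz": [0, 0, 0], "rotation": [0, 0, 0], "grip": 48}, {"xyz": [0, 0, 0], "rotation": [0, 0, 0], "grip": 40}, {"xyz": [0, 0, 0], "rotation": [0, 0, 0], "grip": 40}, {"xyz": [0, 0, 0], "rotation": [0, 0, 0], "grip": 40}, {"xyz": [0, 0, 0], "rotation": [0, 0, 0], "grip": 40}, {"xyz": [0, 0, 0], "rotation": [0, 0, 0], "grip": 40}, {"xyz": [0, 0, 0], "rotation": [0, 0, 0], "grip": 40}]}}

```text
time_s: 28.55
position: [0.508, -0.0617, 0.006]
ee_rot: [0.144, 1.57, 0.459]
force: [-1.9, 1.3, 5.5]
width: 0.0489
```

```bash
python3 - <<'E'
from h import *
s=sensors.sense(); print(s["time_s"],s["position"].round(4),s["force"].round(1),s["width"],aim(s)[2:])
print(cmd([.500,.2505,.157],down(93.7)))
E
```

```text
28.55 [ 0.508  -0.0617  0.006 ] [-1.9  1.3  5.5] 0.04889630463937331 (np.float64(18.0), array([-0.001, -0.   ,  1.   ]))
([-0.503, 0.998, 0.297], [0.239, 0.001, -0.0])
```

Emit:
{"name": "servo_tool", "arguments": {"commands": [{"xyz": [-0.03, 0, 0], "rotation": [0, 0, 0], "grip": 40}, {"xyz": [-0.08, 0, 0], "rotation": [0, 0, 0], "grip": 40}, {"xyz": [-0.16, 0, 0], "rotation": [0, 0, 0], "grip": 40}, {"xyz": [-0.26, 0, 0], "rotation": [0, 0, 0], "grip": 40}, {"xyz": [-0.36, 0, 0], "rotation": [0, 0, 0], "grip": 40}, {"xyz": [-0.46, 0.04, 0.01], "rotation": [0.02, 0, 0], "grip": 40}, {"xyz": [-0.5, 0.13, 0.04], "rotation": [0.04, 0, 0], "grip": 40}, {"xyz": [-0.5, 0.24, 0.07], "rotation": [0.07, 0, 0], "grip": 40}, {"xyz": [-0.5, 0.35, 0.1], "rotation": [0.1, 0, 0], "grip": 40}, {"xyz": [-0.5, 0.47, 0.14], "rotation": [0.13, 0, 0], "grip": 40}, {"xyz": [-0.5, 0.59, 0.17], "rotation": [0.16, 0, 0], "grip": 40}, {"xyz": [-0.5, 0.71, 0.21], "rotation": [0.19, 0, 0], "grip": 40}, {"xyz": [-0.5, 0.82, 0.24], "rotation": [0.21, 0, 0], "grip": 40}, {"xyz": [-0.5, 0.91, 0.27], "rotation": [0.23, 0, 0], "grip": 40}, {"xyz": [-0.5, 0.97, 0.29], "rotation": [0.239, 0, 0], "grip": 40}, {"xyz": [-0.5, 0.998, 0.297], "rotation": [0.239, 0, 0], "grip": 40}, {"xyz": [-0.5, 0.998, 0.297], "rotation": [0.239, 0, 0], "grip": 40}, {"xyz": [-0.5, 0.998, 0.297], "rotation": [0.239, 0, 0], "grip": 40}, {"xyz": [-0.5, 0.998, 0.297], "rotation": [0.239, 0, 0], "grip": 40}]}}

```text
time_s: 30.13
position: [0.5001, 0.2481, 0.1552]
ee_rot: [-1.744, 1.57, -1.683]
force: [0.2, 0.2, -1.7]
width: 0.0491
```

```bash
python3 - <<'E'
from h import *
s=sensors.sense(); print(s["time_s"],s["position"].round(4),s["force"].round(1),s["width"],aim(s)[2:])
print(cmd([.500,.2505,.0285],down(93.7)))
E
```

```text
30.1333 [0.5001 0.2481 0.1552] [ 0.2  0.2 -1.7] 0.04911736822496221 (np.float64(3.5), array([0.   , 0.001, 1.   ]))
([0.422, 0.009, 0.0], [-0.003, -0.0, 0.001])
```

Emit:
{"name": "servo_tool", "arguments": {"commands": [{"xyz": [0.06, 0.004, 0], "rotation": [0, 0, 0], "grip": 40}, {"xyz": [0.14, 0.004, 0], "rotation": [0, 0, 0], "grip": 40}, {"xyz": [0.22, 0.004, 0], "rotation": [0, 0, 0], "grip": 40}, {"xyz": [0.29, 0.004, 0], "rotation": [0, 0, 0], "grip": 40}, {"xyz": [0.34, 0.004, 0], "rotation": [0, 0, 0], "grip": 40}, {"xyz": [0.37, 0.004, 0], "rotation": [0, 0, 0], "grip": 40}, {"xyz": [0.39, 0.004, 0], "rotation": [0, 0, 0], "grip": 40}, {"xyz": [0.4, 0.004, 0], "rotation": [0, 0, 0], "grip": 40}, {"xyz": [0.408, 0.004, 0], "rotation": [0, 0, 0], "grip": 40}, {"xyz": [0.415, 0.004, 0], "rotation": [0, 0, 0], "grip": 40}, {"xyz": [0.42, 0.004, 0], "rotation": [0, 0, 0], "grip": 40}, {"xyz": [0.424, 0.004, 0], "rotation": [0, 0, 0], "grip": 40}, {"xyz": [0.424, 0.004, 0], "rotation": [0, 0, 0], "grip": 40}, {"xyz": [0.424, 0.004, 0], "rotation": [0, 0, 0], "grip": 40}, {"xyz": [0.424, 0.004, 0], "rotation": [0, 0, 0], "grip": 40}, {"xyz": [0.424, 0.004, 0], "rotation": [0, 0, 0], "grip": 40}]}}

```text
time_s: 31.47
position: [0.4998, 0.2516, 0.0281]
ee_rot: [0.409, 1.57, 0.473]
force: [-0.6, 0.4, -0.7]
width: 0.0493
```

```bash
python3 - <<'E'
from h import *
s=sensors.sense(); print(s["time_s"],s["position"].round(4),s["force"].round(1),s["width"],aim(s)[2:])
im,d=vision.capture("top"); print(packs("top",im,d)); print(packs("top",im,d,zr=(.04,.06)))
print(cmd([.6595,-.2162,.1572],down(88.7)))
E
```

```text
31.4667 [0.4998 0.2516 0.0281] [-0.6  0.4 -0.7] 0.0492748050131761 (np.float64(3.7), array([-0., -0.,  1.]))
{'red': ([492.6, 141.9], -28.0, 78.9, 33.6, np.float64(37.7), 67), 'green': ([468.9, 242.7], -83.7, 33.5, 10.7, np.float64(38.2), 37), 'blue': ([656.3, -216.6], -1.8, 72.7, 49.0, np.float64(25.1), 291)}
{'red': ([502.8, 160.9], 2.5, 71.3, 51.0, np.float64(46.8), 313), 'green': ([476.4, 248.8], -84.3, 47.6, 28.8, np.float64(47.2), 127), 'blue': None}
([-0.431, -1.59, 0.431], [0.083, 0.0, -0.0])
```

Emit:
{"name": "servo_tool", "arguments": {"commands": [{"xyz": [0.002, 0, 0], "rotation": [0, 0, 0], "grip": 40}, {"xyz": [0.002, 0, 0], "rotation": [0, 0, 0], "grip": 40}, {"xyz": [0.002, 0, 0], "rotation": [0, 0, 0], "grip": 50}, {"xyz": [0.002, 0, 0], "rotation": [0, 0, 0], "grip": 54}, {"xyz": [0.002, 0, 0], "rotation": [0, 0, 0], "grip": 60}, {"xyz": [0.002, 0, 0], "rotation": [0, 0, 0], "grip": 66}, {"xyz": [0.002, 0, 0], "rotation": [0, 0, 0], "grip": 66}, {"xyz": [-0.03, 0, 0], "rotation": [0, 0, 0], "grip": 66}, {"xyz": [-0.1, 0, 0], "rotation": [0, 0, 0], "grip": 66}, {"xyz": [-0.2, 0, 0], "rotation": [0, 0, 0], "grip": 66}, {"xyz": [-0.3, 0, 0], "rotation": [0, 0, 0], "grip": 80}, {"xyz": [-0.4, -0.05, 0.01], "rotation": [0, 0, 0], "grip": 80}, {"xyz": [-0.43, -0.15, 0.04], "rotation": [0, 0, 0], "grip": 80}, {"xyz": [-0.43, -0.28, 0.07], "rotation": [0.02, 0, 0], "grip": 80}, {"xyz": [-0.43, -0.41, 0.11], "rotation": [0.03, 0, 0], "grip": 80}, {"xyz": [-0.43, -0.54, 0.14], "rotation": [0.04, 0, 0], "grip": 80}, {"xyz": [-0.43, -0.67, 0.18], "rotation": [0.05, 0, 0], "grip": 80}, {"xyz": [-0.43, -0.8, 0.22], "rotation": [0.06, 0, 0], "grip": 80}, {"xyz": [-0.43, -0.93, 0.25], "rotation": [0.08, 0, 0], "grip": 80}, {"xyz": [-0.43, -1, 0.27], "rotation": [0.083, 0, 0], "grip": 80}]}}

```text
time_s: 33.18
position: [0.6005, -0.0488, 0.158]
ee_rot: [-0.985, 1.568, -1.014]
force: [-0.4, -0.6, 1.1]
width: 0.0802
```

```bash
python3 - <<'E'
from h import *
s=sensors.sense(); print(s["time_s"],s["position"].round(4),s["force"].round(1),s["width"],aim(s)[2:])
im,d=vision.capture("top"); print(packs("top",im,d)); print(packs("top",im,d,zr=(.04,.06)))
print(cmd([.659,-.2162,.1],down(88.4)))
E
```

```text
33.1833 [ 0.6005 -0.0488  0.158 ] [-0.4 -0.6  1.1] 0.08017857964293601 (np.float64(-1.7), array([-0.002,  0.003,  1.   ]))
{'red': ([348.5, -118.4], -84.1, 10.4, 7.7, np.float64(18.5), 17), 'green': ([465.6, 256.5], 73.3, 21.4, 6.3, np.float64(38.6), 20), 'blue': ([655.6, -216.5], -1.7, 71.4, 49.2, np.float64(25.7), 289)}
{'red': ([518.6, 181.9], -23.5, 44.7, 20.6, np.float64(47.0), 70), 'green': ([496.8, 250.0], 2.2, 68.6, 49.1, np.float64(48.0), 273), 'blue': None}
([0.197, -0.538, 0.21], [-0.005, 0.003, 0.005])
```

Emit:
{"name": "servo_tool", "arguments": {"commands": [{"xyz": [0, -0.12, 0.05], "rotation": [0, 0, 0], "grip": 80}, {"xyz": [0, -0.25, 0.1], "rotation": [0, 0, 0], "grip": 80}, {"xyz": [0.03, -0.38, 0.15], "rotation": [0, 0, 0], "grip": 80}, {"xyz": [0.09, -0.49, 0.19], "rotation": [0, 0, 0], "grip": 80}, {"xyz": [0.16, -0.538, 0.21], "rotation": [0, 0, 0], "grip": 80}, {"xyz": [0.195, -0.538, 0.21], "rotation": [0, 0, 0], "grip": 80}, {"xyz": [0.195, -0.538, 0.21], "rotation": [0, 0, 0], "grip": 80}, {"xyz": [0.195, -0.538, 0.21], "rotation": [0, 0, 0], "grip": 80}, {"xyz": [0.195, -0.538, 0.21], "rotation": [0, 0, 0], "grip": 80}]}}

```text
time_s: 33.98
position: [0.6599, -0.2032, 0.0996]
ee_rot: [0.643, 1.569, 0.623]
force: [-0.5, 0.0, 0.1]
width: 0.0801
```

```bash
python3 - <<'E'
from h import *
s=sensors.sense(); print(s["time_s"],s["position"].round(4),s["force"].round(1),s["width"],aim(s)[2:])
im,d=vision.capture("scene"); print(packs("scene",im,d)); im,d=vision.capture("top"); print(packs("top",im,d,zr=(.04,.06)))
print(cmd([.6585,-.2162,.0045],down(88.4)))
E
```

```text
33.9833 [ 0.6599 -0.2032  0.0996] [-0.5  0.   0.1] 0.08008827501316175 (np.float64(-1.2), array([-0.001, -0.001,  1.   ]))
{'red': ([523.2, 178.4], -36.2, 78.4, 38.1, np.float64(36.5), 168), 'green': ([515.7, 270.3], -33.2, 75.9, 38.1, np.float64(36.5), 179), 'blue': ([660.2, -214.3], -2.6, 73.9, 53.4, np.float64(22.6), 373)}
{'red': ([503.6, 159.8], 4.1, 71.0, 49.5, np.float64(47.4), 250), 'green': ([497.0, 249.4], 3.6, 70.3, 48.6, np.float64(47.0), 271), 'blue': None}
([0.319, -0.042, -0.005], [0.007, 0.002, -0.0])
```

Emit:
{"name": "servo_tool", "arguments": {"commands": [{"xyz": [0.04, -0.03, -0.005], "rotation": [0.007, 0, 0], "grip": 80}, {"xyz": [0.08, -0.042, -0.005], "rotation": [0.007, 0, 0], "grip": 80}, {"xyz": [0.14, -0.042, -0.005], "rotation": [0.007, 0, 0], "grip": 80}, {"xyz": [0.2, -0.042, -0.005], "rotation": [0.007, 0, 0], "grip": 80}, {"xyz": [0.26, -0.042, -0.005], "rotation": [0.007, 0, 0], "grip": 80}, {"xyz": [0.3, -0.042, -0.005], "rotation": [0.007, 0, 0], "grip": 80}, {"xyz": [0.316, -0.042, -0.005], "rotation": [0.007, 0, 0], "grip": 80}, {"xyz": [0.316, -0.042, -0.005], "rotation": [0.007, 0, 0], "grip": 80}, {"xyz": [0.316, -0.042, -0.005], "rotation": [0.007, 0, 0], "grip": 80}, {"xyz": [0.316, -0.042, -0.005], "rotation": [0.007, 0, 0], "grip": 80}]}}

```text
time_s: 34.92
position: [0.658, -0.2184, 0.0046]
ee_rot: [-0.276, 1.569, -0.307]
force: [-0.0, 0.9, -0.1]
width: 0.0802
```

Emit:
{"name": "servo_tool", "arguments": {"commands": [{"xyz": [0, 0, 0], "rotation": [0, 0, 0], "grip": 65}, {"xyz": [0, 0, 0], "rotation": [0, 0, 0], "grip": 58}, {"xyz": [0, 0, 0], "rotation": [0, 0, 0], "grip": 52}, {"xyz": [0, 0, 0], "rotation": [0, 0, 0], "grip": 48}, {"xyz": [0, 0, 0], "rotation": [0, 0, 0], "grip": 40}, {"xyz": [0, 0, 0], "rotation": [0, 0, 0], "grip": 40}, {"xyz": [0, 0, 0], "rotation": [0, 0, 0], "grip": 40}, {"xyz": [0, 0, 0], "rotation": [0, 0, 0], "grip": 40}, {"xyz": [0, 0, 0], "rotation": [0, 0, 0], "grip": 40}, {"xyz": [0, 0, 0], "rotation": [0, 0, 0], "grip": 40}]}}

```text
time_s: 35.75
position: [0.6579, -0.2182, 0.0046]
ee_rot: [-0.146, 1.569, -0.176]
force: [0.0, 0.3, 5.4]
width: 0.0489
```

```bash
python3 - <<'E'
from h import *
s=sensors.sense(); print(s["time_s"],s["position"].round(4),s["force"].round(1),s["width"],aim(s)[2:])
print(cmd([.595,.03,.157],down(91)),cmd([.494,.340,.157],down(93.7)))
E
```

```text
35.75 [ 0.6579 -0.2182  0.0046] [0.  0.3 5.4] 0.04894292460011905 (np.float64(-1.7), array([-0.001,  0.   ,  1.   ]))
([-0.508, 0.821, -0.234], [-0.045, 0.001, 0.0]) ([-0.509, 1.843, -0.601], [-0.09, 0.001, 0.0])
```

Emit:
{"name": "servo_tool", "arguments": {"commands": [{"xyz": [-0.03, 0, 0], "rotation": [0, 0, 0], "grip": 40}, {"xyz": [-0.08, 0, 0], "rotation": [0, 0, 0], "grip": 40}, {"xyz": [-0.16, 0, 0], "rotation": [0, 0, 0], "grip": 40}, {"xyz": [-0.26, 0, 0], "rotation": [0, 0, 0], "grip": 40}, {"xyz": [-0.36, 0, 0], "rotation": [0, 0, 0], "grip": 40}, {"xyz": [-0.46, 0.03, -0.01], "rotation": [0, 0, 0], "grip": 40}, {"xyz": [-0.51, 0.1, -0.03], "rotation": [0, 0, 0], "grip": 40}, {"xyz": [-0.51, 0.19, -0.06], "rotation": [-0.01, 0, 0], "grip": 40}, {"xyz": [-0.51, 0.29, -0.1], "rotation": [-0.02, 0, 0], "grip": 40}, {"xyz": [-0.51, 0.39, -0.13], "rotation": [-0.02, 0, 0], "grip": 40}, {"xyz": [-0.51, 0.49, -0.16], "rotation": [-0.03, 0, 0], "grip": 40}, {"xyz": [-0.51, 0.59, -0.19], "rotation": [-0.03, 0, 0], "grip": 40}, {"xyz": [-0.51, 0.69, -0.23], "rotation": [-0.04, 0, 0], "grip": 40}, {"xyz": [-0.51, 0.79, -0.26], "rotation": [-0.04, 0, 0], "grip": 40}, {"xyz": [-0.51, 0.88, -0.29], "rotation": [-0.05, 0, 0], "grip": 40}, {"xyz": [-0.51, 0.93, -0.3], "rotation": [-0.05, 0, 0], "grip": 40}, {"xyz": [-0.51, 0.95, -0.31], "rotation": [-0.05, 0, 0], "grip": 40}, {"xyz": [-0.51, 0.95, -0.31], "rotation": [-0.05, 0, 0], "grip": 40}, {"xyz": [-0.51, 0.95, -0.31], "rotation": [-0.05, 0, 0], "grip": 40}]}}

```text
time_s: 37.33
position: [0.5731, 0.0685, 0.1572]
ee_rot: [-0.747, 1.57, -0.726]
force: [0.4, -1.0, -1.4]
width: 0.0493
```

```bash
python3 - <<'E'
from h import *
s=sensors.sense(); print(s["time_s"],s["position"].round(4),s["force"].round(1),s["width"],aim(s)[2:])
print(cmd([.494,.340,.157],down(93.7)),cmd([.494,.340,.0275],down(93.7)))
E
```

```text
37.3333 [0.5731 0.0685 0.1572] [ 0.4 -1.  -1.4] 0.049266519707494696 (np.float64(1.2), array([-0.001,  0.001,  1.   ]))
([-0.0, 0.911, -0.244], [-0.041, 0.001, 0.001]) ([0.431, 0.911, -0.245], [-0.041, 0.001, 0.001])
```

Emit:
{"name": "servo_tool", "arguments": {"commands": [{"xyz": [0, 0.08, -0.02], "rotation": [0, 0, 0], "grip": 40}, {"xyz": [0, 0.19, -0.05], "rotation": [-0.01, 0, 0], "grip": 40}, {"xyz": [0, 0.31, -0.08], "rotation": [-0.01, 0, 0], "grip": 40}, {"xyz": [0, 0.43, -0.12], "rotation": [-0.02, 0, 0], "grip": 40}, {"xyz": [0, 0.55, -0.15], "rotation": [-0.02, 0, 0], "grip": 40}, {"xyz": [0, 0.67, -0.18], "rotation": [-0.03, 0, 0], "grip": 40}, {"xyz": [0, 0.78, -0.21], "rotation": [-0.04, 0, 0], "grip": 40}, {"xyz": [0, 0.86, -0.23], "rotation": [-0.041, 0, 0], "grip": 40}, {"xyz": [0, 0.9, -0.244], "rotation": [-0.041, 0, 0], "grip": 40}, {"xyz": [0, 0.911, -0.244], "rotation": [-0.041, 0, 0], "grip": 40}, {"xyz": [0, 0.911, -0.244], "rotation": [-0.041, 0, 0], "grip": 40}, {"xyz": [0, 0.911, -0.244], "rotation": [-0.041, 0, 0], "grip": 40}, {"xyz": [0.06, 0.911, -0.244], "rotation": [-0.041, 0, 0], "grip": 40}, {"xyz": [0.14, 0.911, -0.244], "rotation": [-0.041, 0, 0], "grip": 40}, {"xyz": [0.22, 0.911, -0.244], "rotation": [-0.041, 0, 0], "grip": 40}, {"xyz": [0.29, 0.911, -0.244], "rotation": [-0.041, 0, 0], "grip": 40}, {"xyz": [0.34, 0.911, -0.244], "rotation": [-0.041, 0, 0], "grip": 40}, {"xyz": [0.36, 0.911, -0.244], "rotation": [-0.041, 0, 0], "grip": 40}, {"xyz": [0.36, 0.911, -0.244], "rotation": [-0.041, 0, 0], "grip": 40}, {"xyz": [0.36, 0.911, -0.244], "rotation": [-0.041, 0, 0], "grip": 40}]}}

```text
time_s: 39.0
position: [0.4948, 0.34, 0.0491]
ee_rot: [-0.545, 1.57, -0.482]
force: [0.4, -0.1, -1.7]
width: 0.0494
```

```bash
python3 - <<'E'
from h import *
s=sensors.sense(); print(s["time_s"],s["position"].round(4),s["force"].round(1),s["width"],aim(s)[2:])
print(cmd([.494,.340,.0268],down(93.7)))
E
```

```text
39.0 [0.4948 0.34   0.0491] [ 0.4 -0.1 -1.7] 0.04937072165552485 (np.float64(3.6), array([-0.001,  0.   ,  1.   ]))
([0.074, 0.0, -0.003], [-0.002, 0.001, 0.0])
```

Emit:
{"name": "servo_tool", "arguments": {"commands": [{"xyz": [0.015, 0, 0], "rotation": [0, 0, 0], "grip": 40}, {"xyz": [0.03, 0, 0], "rotation": [0, 0, 0], "grip": 40}, {"xyz": [0.045, 0, 0], "rotation": [0, 0, 0], "grip": 40}, {"xyz": [0.055, 0, 0], "rotation": [0, 0, 0], "grip": 40}, {"xyz": [0.065, 0, 0], "rotation": [0, 0, 0], "grip": 40}, {"xyz": [0.071, 0, 0], "rotation": [0, 0, 0], "grip": 40}, {"xyz": [0.074, 0, 0], "rotation": [0, 0, 0], "grip": 40}, {"xyz": [0.074, 0, 0], "rotation": [0, 0, 0], "grip": 40}, {"xyz": [0.074, 0, 0], "rotation": [0, 0, 0], "grip": 40}, {"xyz": [0.074, 0, 0], "rotation": [0, 0, 0], "grip": 40}]}}

```text
time_s: 39.83
position: [0.4939, 0.3413, 0.0265]
ee_rot: [0.301, 1.57, 0.366]
force: [0.0, -0.5, -0.7]
width: 0.049
```

```bash
python3 - <<'E'
from h import *
s=sensors.sense(); print(s["time_s"],s["position"].round(4),s["force"].round(1),s["width"],aim(s)[2:])
E
```

```text
39.8333 [0.4939 0.3413 0.0265] [ 0.  -0.5 -0.7] 0.048980405019883426 (np.float64(3.7), array([-0.001, -0.   ,  1.   ]))
```

Emit:
{"name": "servo_tool", "arguments": {"commands": [{"xyz": [0.002, 0, 0], "rotation": [0, 0, 0], "grip": 40}, {"xyz": [0.002, 0, 0], "rotation": [0, 0, 0], "grip": 40}, {"xyz": [0.002, 0, 0], "rotation": [0, 0, 0], "grip": 50}, {"xyz": [0.002, 0, 0], "rotation": [0, 0, 0], "grip": 54}, {"xyz": [0.002, 0, 0], "rotation": [0, 0, 0], "grip": 60}, {"xyz": [0.002, 0, 0], "rotation": [0, 0, 0], "grip": 66}, {"xyz": [0.002, 0, 0], "rotation": [0, 0, 0], "grip": 66}, {"xyz": [-0.03, 0, 0], "rotation": [0, 0, 0], "grip": 66}, {"xyz": [-0.1, 0, 0], "rotation": [0, 0, 0], "grip": 66}, {"xyz": [-0.2, 0, 0], "rotation": [0, 0, 0], "grip": 66}, {"xyz": [-0.3, 0, 0], "rotation": [0, 0, 0], "grip": 60}, {"xyz": [-0.4, 0, 0], "rotation": [0, 0, 0], "grip": 30}, {"xyz": [-0.5, 0, 0], "rotation": [0, 0, 0], "grip": 0}, {"xyz": [-0.5, 0, 0], "rotation": [0, 0, 0], "grip": 0}, {"xyz": [-0.5, 0, 0], "rotation": [0, 0, 0], "grip": 0}, {"xyz": [-0.5, 0, 0], "rotation": [0, 0, 0], "grip": 0}]}}

```text
time_s: 41.17
position: [0.4933, 0.341, 0.1765]
ee_rot: [3.123, 1.571, -3.095]
force: [-1.5, -0.5, -0.1]
width: 0.0005
```

```bash
python3 - <<'E'
from h import *
s=sensors.sense(); print(s["time_s"],s["position"].round(4),s["force"].round(1),s["width"],aim(s)[2:],s["joint_positions"].round(2))
im,d=vision.capture("top"); print(packs("top",im,d,zr=(.04,.06))); cv2.imwrite("pics/t8.png",im[...,::-1]); np.save("top_d.npy",d)
im,d=vision.capture("scene"); cv2.imwrite("pics/s8.png",cv2.resize(im[180:420,300:640,::-1],None,fx=2.3,fy=2.3)); print(packs("scene",im,d,zr=(.03,.06)))
for n in("top","scene"):
  for t in ("drawer_floor","unit_drawer0_handle"):
    print(t,[(at_z(n,x["position"],.022 if t[0]=="d" else .052).round(4),x["confidence"]) for x in pinpoint(n,t)[:2]])
E
```

```text
41.1667 [0.4933 0.341  0.1765] [-1.5 -0.5 -0.1] 0.0004929026412076265 (np.float64(3.7), array([0., 0., 1.])) [-0.78  0.44  0.16  1.79 -0.09  0.92  1.05]
{'red': ([504.3, 160.3], 4.0, 71.7, 49.0, np.float64(46.8), 313), 'green': ([498.1, 250.2], 5.3, 69.3, 48.0, np.float64(46.9), 269), 'blue': ([491.4, 339.3], 5.3, 70.2, 51.3, np.float64(47.2), 293)}
{'red': ([506.7, 163.1], 4.0, 80.7, 51.2, np.float64(44.8), 543), 'green': ([503.2, 253.9], 2.1, 75.9, 48.3, np.float64(45.1), 498), 'blue': ([496.1, 343.6], 3.3, 75.4, 49.2, np.float64(45.8), 608)}
drawer_floor [(array([0.4296, 0.2425, 0.022 ]), 0.57)]
unit_drawer0_handle [(array([0.3787, 0.2436, 0.052 ]), 0.7)]
drawer_floor [(array([0.4385, 0.2404, 0.022 ]), 0.8), (array([ 0.4548, -0.4324,  0.022 ]), 0.25)]
unit_drawer0_handle [(array([0.3866, 0.2466, 0.052 ]), 0.78), (array([ 0.5712, -0.3024,  0.052 ]), 0.66)]
```

View pics/s8.png

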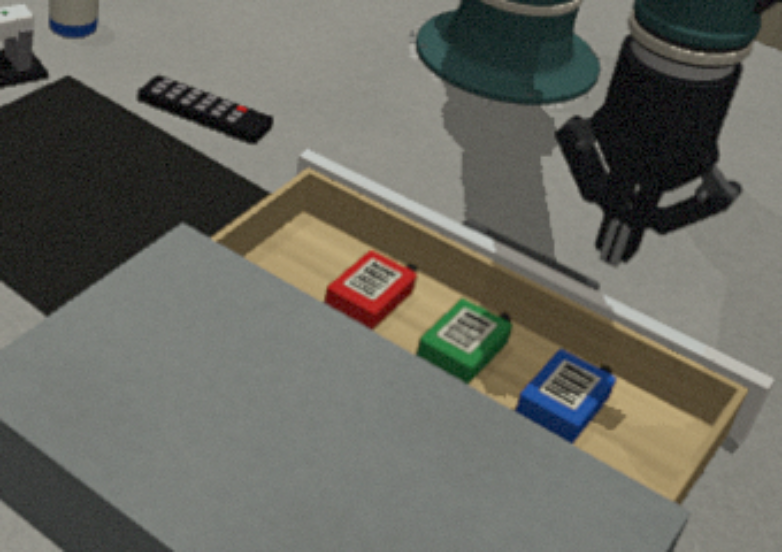

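View pics/t8.png

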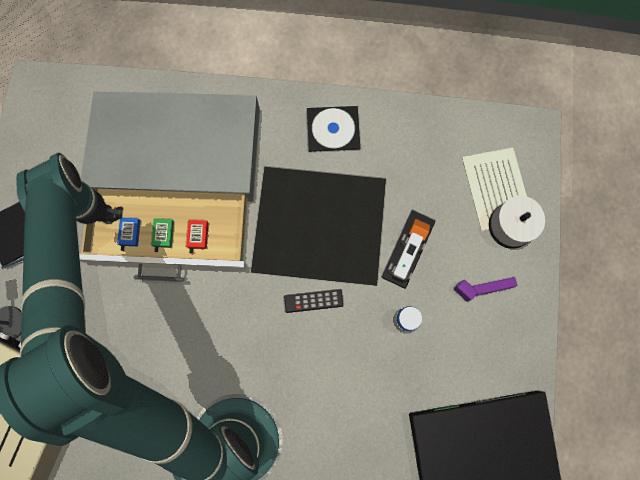

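The packs lie flat and side by side in the drawer: top view red (198,233), green (162,232), blue (128,232). The scanner, remote and can are in place. Next I go behind the handle to push the drawer shut.

Emit:
{"name": "servo_tool", "arguments": {"commands": [{"xyz": [0, -0.04, -0.07], "rotation": [0, 0, 0], "grip": 0}, {"xyz": [0, -0.09, -0.16], "rotation": [0, 0, 0], "grip": 0}, {"xyz": [0, -0.14, -0.25], "rotation": [0, 0, 0], "grip": 0}, {"xyz": [0, -0.19, -0.34], "rotation": [0, 0, 0], "grip": 0}, {"xyz": [0, -0.24, -0.43], "rotation": [0, 0, 0], "grip": 0}, {"xyz": [0, -0.28, -0.49], "rotation": [0, 0, 0], "grip": 0}, {"xyz": [0, -0.297, -0.515], "rotation": [0, 0, 0], "grip": 0}, {"xyz": [0, -0.297, -0.515], "rotation": [0, 0, 0], "grip": 0}, {"xyz": [0, -0.297, -0.515], "rotation": [0, 0, 0], "grip": 0}, {"xyz": [0, -0.297, -0.515], "rotation": [0, 0, 0], "grip": 0}, {"xyz": [0, -0.297, -0.515], "rotation": [0, 0, 0], "grip": 0}]}}

```text
time_s: 42.38
position: [0.3465, 0.2431, 0.1764]
ee_rot: [0.317, 1.57, 0.382]
force: [-0.6, 0.4, -0.5]
width: 0.0003
```

```bash
python3 - <<'E'
from h import *
s=sensors.sense(); print(s["time_s"],s["position"].round(4),s["force"].round(1),s["joint_positions"].round(2))
print(cmd([.345,.242,.036],down(93.7)))
E
```

```text
42.3833 [0.3465 0.2431 0.1764] [-0.6  0.4 -0.5] [-0.83  0.16  0.15  2.19 -0.03  0.79  0.98]
([0.468, -0.003, -0.005], [0.0, 0.001, -0.0])
```

Emit:
{"name": "servo_tool", "arguments": {"commands": [{"xyz": [0.06, 0, -0.01], "rotation": [0, 0, 0], "grip": 0}, {"xyz": [0.14, 0, -0.01], "rotation": [0, 0, 0], "grip": 0}, {"xyz": [0.22, 0, -0.01], "rotation": [0, 0, 0], "grip": 0}, {"xyz": [0.29, 0, -0.01], "rotation": [0, 0, 0], "grip": 0}, {"xyz": [0.36, 0, -0.01], "rotation": [0, 0, 0], "grip": 0}, {"xyz": [0.42, 0, -0.01], "rotation": [0, 0, 0], "grip": 0}, {"xyz": [0.455, 0, -0.01], "rotation": [0, 0, 0], "grip": 0}, {"xyz": [0.468, 0, -0.01], "rotation": [0, 0, 0], "grip": 0}, {"xyz": [0.468, 0, -0.01], "rotation": [0, 0, 0], "grip": 0}, {"xyz": [0.468, 0, -0.01], "rotation": [0, 0, 0], "grip": 0}]}}

```text
time_s: 43.22
position: [0.3428, 0.2424, 0.036]
ee_rot: [-0.075, 1.571, -0.01]
force: [-0.6, -0.4, -0.5]
width: -0.0003
```

```bash
python3 - <<'E'
from h import *
s=sensors.sense(); print(s["time_s"],s["position"].round(4),s["force"].round(1),s["joint_positions"].round(2))
im,d=vision.capture("top"); cv2.imwrite("pics/t9.png",cv2.resize(im[160:310,60:270,::-1],None,fx=3.5,fy=3.5)); print(packs("top",im,d,zr=(.04,.06)))
E
```

```text
43.2167 [0.3428 0.2424 0.036 ] [-0.6 -0.4 -0.5] [-0.79  0.44  0.11  2.28 -0.11  0.43  1.05]
{'red': ([503.9, 160.0], 2.8, 71.4, 49.5, np.float64(47.0), 312), 'green': ([498.4, 250.3], 4.2, 69.2, 48.6, np.float64(46.9), 262), 'blue': ([491.4, 339.5], 1.5, 70.5, 49.8, np.float64(46.7), 293)}
```

View pics/t9.png

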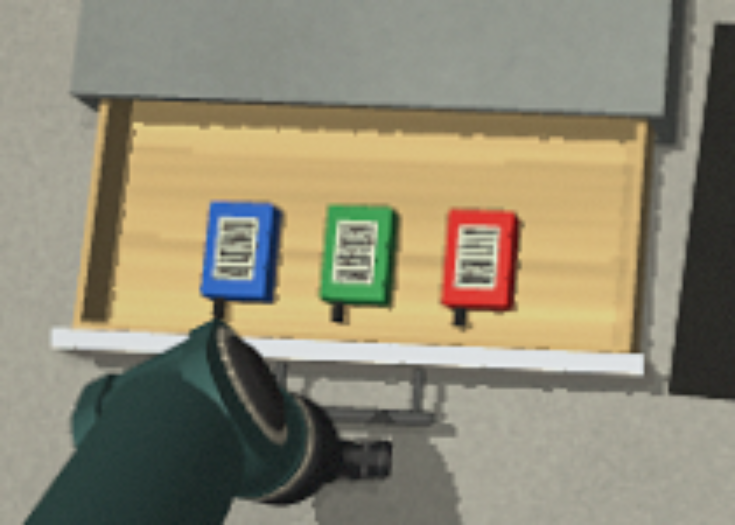

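The closed fingers are behind the handle bar, between its two posts. The packs have not moved. Pushing gently.

Emit:
{"name": "servo_tool", "arguments": {"commands": [{"xyz": [0, 0, 0.01], "rotation": [0, 0, 0], "grip": 0}, {"xyz": [0, 0, 0.02], "rotation": [0, 0, 0], "grip": 0}, {"xyz": [0, 0, 0.03], "rotation": [0, 0, 0], "grip": 0}, {"xyz": [0, 0, 0.04], "rotation": [0, 0, 0], "grip": 0}, {"xyz": [0, 0, 0.05], "rotation": [0, 0, 0], "grip": 0}, {"xyz": [0, 0, 0.06], "rotation": [0, 0, 0], "grip": 0}, {"xyz": [0, 0, 0.07], "rotation": [0, 0, 0], "grip": 0}, {"xyz": [0, 0, 0.08], "rotation": [0, 0, 0], "grip": 0}, {"xyz": [0, 0, 0.092], "rotation": [0, 0, 0], "grip": 0}, {"xyz": [0, 0, 0.105], "rotation": [0, 0, 0], "grip": 0}, {"xyz": [0, 0, 0.12], "rotation": [0, 0, 0], "grip": 0}, {"xyz": [0, 0, 0.135], "rotation": [0, 0, 0], "grip": 0}, {"xyz": [0, 0, 0.15], "rotation": [0, 0, 0], "grip": 0}, {"xyz": [0, 0, 0.165], "rotation": [0, 0, 0], "grip": 0}, {"xyz": [0, 0, 0.18], "rotation": [0, 0, 0], "grip": 0}, {"xyz": [0, 0, 0.195], "rotation": [0, 0, 0], "grip": 0}, {"xyz": [0, 0, 0.21], "rotation": [0, 0, 0], "grip": 0}, {"xyz": [0, 0, 0.222], "rotation": [0, 0, 0], "grip": 0}, {"xyz": [0, 0, 0.23], "rotation": [0, 0, 0], "grip": 0}, {"xyz": [0, 0, 0.234], "rotation": [0, 0, 0], "grip": 0}]}}

```text
time_s: 44.93
position: [0.4129, 0.2466, 0.036]
ee_rot: [0.141, 1.57, 0.206]
force: [-1.8, -0.9, -0.4]
width: -0.0001
```

```bash
cat >> h.py <<'E'
def front(d,name="top"):
    C=cloud(name,d); m=(d>0)&(C[...,2]>.068)&(C[...,2]<.084)&(C[...,1]>.03)&(C[...,1]<.17)&(C[...,0]>.38)&(C[...,0]<.66)
    P=C[m]; return P[:,:2].mean(0).round(4),np.percentile(P[:,0],[2,98]).round(4),len(P)
E
python3 - <<'E'
from h import *
s=sensors.sense(); print(s["time_s"],s["position"].round(4),s["force"].round(1))
print(front(np.load("top_d.npy")))
im,d=vision.capture("top"); print(front(d),packs("top",im,d,zr=(.04,.06)))
E
```

```text
44.9333 [0.4129 0.2466 0.036 ] [-1.8 -0.9 -0.4]
(array([0.4702, 0.0889]), array([0.4211, 0.6417]), 574)
(array([0.5079, 0.0935]), array([0.4707, 0.6435]), 542) {'red': ([554.0, 163.1], 3.5, 70.8, 49.5, np.float64(47.8), 309), 'green': ([548.1, 252.8], 3.9, 69.4, 48.1, np.float64(46.8), 256), 'blue': ([543.5, 343.0], 2.3, 64.9, 50.8, np.float64(47.3), 202)}
```

The drawer moves and the packs travel with it, about 50 mm so far. Continuing.

Emit:
{"name": "servo_tool", "arguments": {"commands": [{"xyz": [0, 0, 0.01], "rotation": [0, 0, 0], "grip": 0}, {"xyz": [0, 0, 0.022], "rotation": [0, 0, 0], "grip": 0}, {"xyz": [0, 0, 0.036], "rotation": [0, 0, 0], "grip": 0}, {"xyz": [0, 0, 0.052], "rotation": [0, 0, 0], "grip": 0}, {"xyz": [0, 0, 0.07], "rotation": [0, 0, 0], "grip": 0}, {"xyz": [0, 0, 0.088], "rotation": [0, 0, 0], "grip": 0}, {"xyz": [0, 0, 0.106], "rotation": [0, 0, 0], "grip": 0}, {"xyz": [0, 0, 0.124], "rotation": [0, 0, 0], "grip": 0}, {"xyz": [0, 0, 0.142], "rotation": [0, 0, 0], "grip": 0}, {"xyz": [0, 0, 0.16], "rotation": [0, 0, 0], "grip": 0}, {"xyz": [0, 0, 0.178], "rotation": [0, 0, 0], "grip": 0}, {"xyz": [0, 0, 0.196], "rotation": [0, 0, 0], "grip": 0}, {"xyz": [0, 0, 0.214], "rotation": [0, 0, 0], "grip": 0}, {"xyz": [0, 0, 0.232], "rotation": [0, 0, 0], "grip": 0}, {"xyz": [0, 0, 0.25], "rotation": [0, 0, 0], "grip": 0}, {"xyz": [0, 0, 0.266], "rotation": [0, 0, 0], "grip": 0}, {"xyz": [0, 0, 0.28], "rotation": [0, 0, 0], "grip": 0}, {"xyz": [0, 0, 0.292], "rotation": [0, 0, 0], "grip": 0}, {"xyz": [0, 0, 0.3], "rotation": [0, 0, 0], "grip": 0}, {"xyz": [0, 0, 0.306], "rotation": [0, 0, 0], "grip": 0}]}}

```text
time_s: 46.65
position: [0.5043, 0.2526, 0.036]
ee_rot: [0.232, 1.571, 0.297]
force: [-0.9, -0.8, 0.6]
width: -0.0003
```

Emit:
{"name": "servo_tool", "arguments": {"commands": [{"xyz": [0, 0, 0.008], "rotation": [0, 0, 0], "grip": 0}, {"xyz": [0, 0, 0.016], "rotation": [0, 0, 0], "grip": 0}, {"xyz": [0, 0, 0.024], "rotation": [0, 0, 0], "grip": 0}, {"xyz": [0, 0, 0.032], "rotation": [0, 0, 0], "grip": 0}, {"xyz": [0, 0, 0.04], "rotation": [0, 0, 0], "grip": 0}, {"xyz": [0, 0, 0.048], "rotation": [0, 0, 0], "grip": 0}, {"xyz": [0, 0, 0.056], "rotation": [0, 0, 0], "grip": 0}, {"xyz": [0, 0, 0.064], "rotation": [0, 0, 0], "grip": 0}, {"xyz": [0, 0, 0.07], "rotation": [0, 0, 0], "grip": 0}, {"xyz": [0, 0, 0.074], "rotation": [0, 0, 0], "grip": 0}]}}

```text
time_s: 47.48
position: [0.5265, 0.2541, 0.036]
ee_rot: [0.186, 1.571, 0.251]
force: [-1.0, -0.7, -0.4]
width: 0.0003
```

```bash
python3 - <<'E'
from h import *
s=sensors.sense(); print(s["time_s"],s["position"].round(4),s["force"].round(1))
im,d=vision.capture("top"); print(front(d),packs("top",im,d,zr=(.04,.06)))
E
```

```text
47.4833 [0.5265 0.2541 0.036 ] [-1.  -0.7 -0.4]
(array([0.6006, 0.0984]), array([0.5856, 0.6508]), 443) {'red': None, 'green': None, 'blue': None}
```

Emit:
{"name": "servo_tool", "arguments": {"commands": [{"xyz": [0, 0, 0.005], "rotation": [0, 0, 0], "grip": 0}, {"xyz": [0, 0, 0.01], "rotation": [0, 0, 0], "grip": 0}, {"xyz": [0, 0, 0.014], "rotation": [0, 0, 0], "grip": 0}, {"xyz": [0, 0, 0.018], "rotation": [0, 0, 0], "grip": 0}, {"xyz": [0, 0, 0.022], "rotation": [0, 0, 0], "grip": 0}, {"xyz": [0, 0, 0.025], "rotation": [0, 0, 0], "grip": 0}]}}

```text
time_s: 48.03
position: [0.5338, 0.2546, 0.036]
ee_rot: [0.52, 1.571, 0.585]
force: [-1.6, -1.0, -1.1]
width: -0.0
```

Emit:
{"name": "servo_tool", "arguments": {"commands": [{"xyz": [0, 0, 0.003], "rotation": [0, 0, 0], "grip": 0}, {"xyz": [0, 0, 0.006], "rotation": [0, 0, 0], "grip": 0}, {"xyz": [0, 0, 0.006], "rotation": [0, 0, 0], "grip": 0}]}}

```text
time_s: 48.28
position: [0.5341, 0.2546, 0.0359]
ee_rot: [-2.996, 1.568, -2.931]
force: [-4.6, -1.0, 3.1]
width: 0.0
```

```bash
python3 - <<'E'
from h import *
s=sensors.sense(); print(s["time_s"],s["position"].round(4),s["force"].round(1))
im,d=vision.capture("top"); print(front(d))
E
```

```text
48.2833 [0.5341 0.2546 0.0359] [-4.6 -1.   3.1]
(array([0.6054, 0.0973]), array([0.5925, 0.6484]), 403)
```

Emit:
{"name": "servo_tool", "arguments": {"commands": [{"xyz": [0, 0, 0.003], "rotation": [0, 0, 0], "grip": 0}, {"xyz": [0, 0, 0.006], "rotation": [0, 0, 0], "grip": 0}, {"xyz": [0, 0, 0.006], "rotation": [0, 0, 0], "grip": 0}, {"xyz": [0, 0, 0.006], "rotation": [0, 0, 0], "grip": 0}]}}

```text
time_s: 48.67
position: [0.5341, 0.2547, 0.0358]
ee_rot: [-2.984, 1.565, -2.918]
force: [-9.0, -1.1, 7.6]
width: -0.0005
```

Emit:
{"name": "servo_tool", "arguments": {"commands": [{"xyz": [0, 0, 0.003], "rotation": [0, 0, 0], "grip": 0}, {"xyz": [0, 0, 0.006], "rotation": [0, 0, 0], "grip": 0}, {"xyz": [0, 0, 0.006], "rotation": [0, 0, 0], "grip": 0}, {"xyz": [0, 0, 0.006], "rotation": [0, 0, 0], "grip": 0}]}}

```text
time_s: 49.0
position: [0.5341, 0.2547, 0.0356]
ee_rot: [-2.981, 1.561, -2.915]
force: [-13.7, -3.0, 11.1]
width: 0.0
```

Hard stop: 14 N and no further motion, so the drawer is fully shut. Back off (−z), rise, and do a final check.

Emit:
{"name": "servo_tool", "arguments": {"commands": [{"xyz": [0, 0, -0.01], "rotation": [0, 0, 0], "grip": 0}, {"xyz": [0, 0, -0.03], "rotation": [0, 0, 0], "grip": 0}, {"xyz": [0, 0, -0.07], "rotation": [0, 0, 0], "grip": 0}, {"xyz": [0, 0, -0.12], "rotation": [0, 0, 0], "grip": 0}, {"xyz": [0, 0, -0.18], "rotation": [0, 0, 0], "grip": 0}, {"xyz": [-0.08, 0, -0.22], "rotation": [0, 0, 0], "grip": 0}, {"xyz": [-0.18, 0, -0.24], "rotation": [0, 0, 0], "grip": 0}, {"xyz": [-0.3, 0, -0.24], "rotation": [0, 0, 0], "grip": 0}, {"xyz": [-0.42, 0, -0.24], "rotation": [0, 0, 0], "grip": 0}, {"xyz": [-0.54, 0, -0.24], "rotation": [0, 0, 0], "grip": 0}, {"xyz": [-0.6, 0, -0.24], "rotation": [0, 0, 0], "grip": 0}, {"xyz": [-0.6, 0, -0.24], "rotation": [0, 0, 0], "grip": 0}, {"xyz": [-0.6, 0, -0.24], "rotation": [0, 0, 0], "grip": 0}, {"xyz": [-0.6, 0, -0.24], "rotation": [0, 0, 0], "grip": 0}]}}

```text
time_s: 50.17
position: [0.4668, 0.25, 0.2152]
ee_rot: [-2.496, 1.57, -2.431]
force: [-0.0, 0.2, -0.2]
width: -0.0002
```

```bash
python3 - <<'E'
from h import *
s=sensors.sense(); print(s["time_s"],s["position"].round(4),s["force"].round(1))
im,d=vision.capture("top"); print(front(d)); cv2.imwrite("pics/t10.png",im[...,::-1])
E
```

```text
50.1667 [0.4668 0.25   0.2152] [-0.   0.2 -0.2]
(array([0.6055, 0.0983]), array([0.5922, 0.6457]), 400)
```

View pics/t10.png

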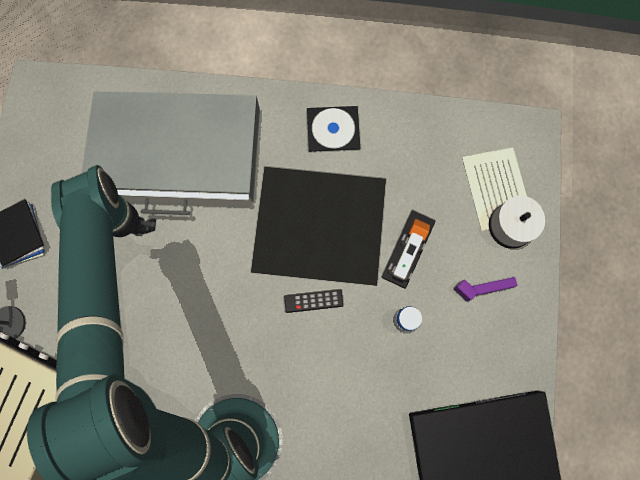

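The drawer is flush with the unit at (185,195). The scanner is in its cradle (408,250), and the remote and can are untouched. Handing in.

```bash
python3 -c "
from h import *
print(job.job_done())"
```

```text
the job is handed in; nothing more can be done
None
```

The job is handed in at about 50 s of robot time. Every step ran as asked, but the simulator confirms no barcode reads, so the reads rest on my aim calculation.

- **Packs present:** red, green and blue were on the pad; yellow was absent.
- **Scanning:** I read them in the order red, green, blue. Each label was held for about 1 s from roughly 81 mm, with the computed aim within about 3 mm of the measured label centre.
- **Scanner:** it is back in its cradle at the pose it was picked from. A close-up after release and the last top view both show it seated.
- **Packs in the drawer:** all three were lying flat, labels up and side by side before I shut it, and nothing was dropped. The labels stood at the expected height, and the packs had travelled with the drawer when I last measured them, about 50 mm into the push. They went out of view after that.
- **Drawer:** it was pushed slowly to a hard stop, with force rising to 14 N and no further motion. It did not spring back when I backed off. The front moved about 171 mm against an initial opening I had estimated at 175 mm; the difference is within camera error.
- **Bystanders:** the remote control and the can look unmoved in the last picture.

The two cameras disagreed by about 3 to 5 mm in x, which had no effect. The possible knock to a pack never showed up in the measurements.

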